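Lap the copper strips on the practice roof and cap its vent

TASK

Put the wooden straightedge that was left on the little practice roof away in the tool tray, lying flat. Then roof the deck with all the copper strips that lie beside it: start at the eave and work up the slope, each strip lapping over the head of the one below, lower edge on its scribed line, straight and evenly centred on the deck, with no line skipped. Last, set the round copper cap on the vent pipe so that it sits seated and level, and leave the mallet, the hammer, the tin and the steel block where they are.

Things in the scene. Friction and masses are not known exactly. Their poses are not given: they have to be found in the camera images.
- deck: fixed sloping plywood deck, 180 mm wide, pitched 24 degrees, low edge (eave) towards the robot. Origin: on its surface, middle of the lowest of five dark lines scribed across it; x runs up the slope, y along the lines, z square off the deck. Surface z = 0 from x = -30 to 325 mm. Lines at x = 0, 34, 68, 102, 136 mm take the lower long edges of strips 1 to 5 from the eave.
- line1 (a point): middle of the lowest line (deck x = 0), under the first strip's lower edge. A fixed wooden fillet, 160 mm long, runs from this line 19 mm up the slope, its top falling from 9.4 mm to 6 mm off the deck: the first strip's lower part lies on it and its head (upper edge) on the bare deck, at the same angle as all later strips. Axes as the deck.
- line2 (a point): middle of the second line (deck x = 34 mm), under the second strip's lower edge. Strip 2 and later: head on the bare deck, lower 20 mm on the strip below. A well-laid strip is 10.2 degrees flatter than the deck (13.8 from level); its origin is at deck y = 0, z = 5 mm, x = 27 mm past its line (27, 61, 95, 129, 163 mm). Friction holds it there.
- vent_rim (a point): centre of the open top rim of the upright copper vent pipe (fixed, outside diameter 60 mm, wall 3 mm) that stands through the deck above the fifth line, its axis at deck x = 275 mm; the rim is 48 mm above the deck there, about 0.2 m above the bench. Axes as the upright roof frame (z up).
- cap: loose round copper vent cap, 0.16 kg: disc 88 mm across; skirt below it (78 mm outside, 72 inside, 12 deep) that goes round the pipe; round knob 22 mm thick in the middle, from 21 to 48 mm above the skirt's lower edge, to grip. Origin: centre of the skirt's lower edge, z along the knob. Starts upright on the bench, right. Seated, the disc rests on the rim, the origin 12 mm below it.
- strip1: loose flat copper roofing strip, folded edges, all strips alike: 54 mm wide (its x), 140 mm long (its y), 6 mm thick (its z), about 0.11 kg; starts flat on the bench beside the practice roof. Origin: centre of its underside. Both long edges are alike: it may go on turned half round. May be absent (3 to 5 are there).
- strip2: loose flat copper roofing strip, folded edges, all strips alike: 54 mm wide (its x), 140 mm long (its y), 6 mm thick (its z), about 0.11 kg; starts flat on the bench beside the practice roof. Origin: centre of its underside. Both long edges are alike: it may go on turned half round. May be absent (3 to 5 are there).
- strip3: loose flat copper roofing strip, folded edges, all strips alike: 54 mm wide (its x), 140 mm long (its y), 6 mm thick (its z), about 0.11 kg; starts flat on the bench beside the practice roof. Origin: centre of its underside. Both long edges are alike: it may go on turned half round. May be absent (3 to 5 are there).
- strip4: loose flat copper roofing strip, folded edges, all strips alike: 54 mm wide (its x), 140 mm long (its y), 6 mm thick (its z), about 0.11 kg; starts flat on the bench beside the practice roof. Origin: centre of its underside. Both long edges are alike: it may go on turned half round. May be absent (3 to 5 are there).
- strip5: loose flat copper roofing strip, folded edges, all strips alike: 54 mm wide (its x), 140 mm long (its y), 6 mm thick (its z), about 0.11 kg; starts flat on the bench beside the practice roof. Origin: centre of its underside. Both long edges are alike: it may go on turned half round. May be absent (3 to 5 are there).
- straightedge: loose wooden straightedge, 28 mm wide (its x), 170 mm long (its y), 12 mm thick (its z), 0.09 kg; starts lying across the deck over the scribed lines, centre about 85 mm up the slope from the lowest line. Origin: centre of its underside.
- tray: open wooden tool tray, fixed on the bench to the left, beyond the strips there: outside 250 mm along its x, 115 mm along its y, 32 mm high, walls and floor 6 mm thick, empty. Origin: centre of its underside. The straightedge goes in lengthwise, flat on the floor, either way round.
- mallet: wooden mallet lying on the bench near the robot on the left, head 52 mm in diameter, about 270 mm long; leave alone. Origin under the middle of the handle.
- hammer: hammer lying on the bench beyond the strips and the cap on the right; leave alone. Origin under its middle.
- tin: aluminium nail tin, 72 mm in diameter, 75 mm high, standing near the robot on the right; leave alone. Origin: centre of its underside.
- anvil: steel bench block 70 x 70 x 50 mm, near the robot on the right; leave alone. Origin: centre of its underside.
Mind the look-alikes: they are no part of the job. Several things have the shape of the cap; the one meant has the colours described above. Leave any turquoise look-alike of the strip4 alone.

How it is judged:
By the outcome, as a careful person would: the job done as asked, in the order asked, and still so for the second after the job is handed in, with the robot touching nothing.
Of strip1, strip2, strip3, strip4, strip5 only 3 to 5 are there at a start; the rules pass over those that are not, and their reading is None.
At some moment in a run one of cap, straightedge may be knocked a few centimetres aside while the robot is not near it.
Once in a run the grip may slacken for a moment while it holds something.
It also fails if it takes over 210 s, if anything falls off the work surface, if the arm or the gripper's body presses on something with over 40 N, if the wrist force passes 120 N, or if a joint passes its speed limit or range.

ROBOT

A 6-joint arm with a two-finger parallel gripper is mounted at the origin on the work surface. World frame = base frame: x ahead of the robot, y to its left, z up, the work surface at z = 0. Lengths are in mm, angles in rad, forces in N, time in s.
With the tool pointing down it reaches from about 300 to 875 mm from the base axis. Payload 6.4 kg.
Tool frame: the origin (TCP) lies midway between the tips of the shut fingers; the grasp point (between the pads) lies 19 mm behind it; z points along the fingers, y is the direction in which the jaws open and shut (so a half turn about z gives the same grasp; the last joint's range is limited). The gripper opens to 85 mm and grips with 20 to 120 N. Pads are 22 mm wide; open, the fingers measure 114 mm over their backs; the gripper's body (76 mm by 85 mm) begins 54 mm behind the grasp point. The pads swing forward as they close: fully open they stand 13 mm farther back than shut.
Start: joints at [1.085, 0.181, 1.607, -0, 1.354, -0.206], TCP at [158.782, 552.657, 231.288] pointing down, gripper open.
Joint ranges: [-2.99, 2.99], [-0.89, 2.07], [0.3, 2.58], [-1.14, 4.28], [0, 2.63], [-3.12, 3.12]. Speed limits (rad/s): [2.57, 2.57, 3.01, 3.14, 3.14, 3.14].

INTERFACE

Orientations are given as a rotation vector (axis times angle).
In Python, from station import bot gives the robot as it stands.
- The arm moves only by the tool apply_moves, never from a script. Its argument "moves" is a list of rows, each a list of 5 numbers: the finger opening in m, from 0 to 0.0854, then the shift along the tool's x, y, z in m, then the turn about the tool's z in degrees. In form: [[jaw, x, y, z, twist], ...]. A call has 1 to 10 rows; each row shifts and turns the commanded pose from where the row before left it, along the tool's axes as they then stand; what a row does not reach is not made up. A row lasts 1/12 s, in which the tool goes at most 41.7 mm and 7.16 degrees, less where a joint would pass 70% of its speed; a pose out of reach is approached as far as the arm can. A call with a gripper value outside its range is refused whole. The fingers move at their own pace and stop on an object; "force" is the grip in N (left out, the last holds). Time passes only in rows, so rows that do not move let the fingers close. It gives the time, the measured TCP pose, the force and the opening at its end, in the units of the state.
- bot.sense(): the state, without advancing time (a new reading comes with each control period).
- bot.capture(name): name is "scene" or "side" or "wrist"; returns a dict with "pixels" (480x640x3 uint8, red, green, blue), "range_z" (480x640 float32, mm along the optical axis (not along the pixel's ray), 0 where there is no reading), "fovy" (degrees; the focal length in pixels is half the picture's height over the tangent of half this angle, whatever the lens; pixels are square), "cx", "cy" (the principal point, pixels), "rvec" (rotation vector, rad) and "tvec" (3), from world to camera coordinates, as OpenCV has them; the wrist camera has in their place "T_tool_cam" (4x4, takes a point from camera to tool coordinates, whose origin is the TCP and whose axes are the flange's). Camera axes: x right, y down, z forward; pixel columns grow to the right and rows downward; lengths in mm; the calibration is good to about 2 mm. A picture is of the moment at which its call begins: read the wrist's pose just before it.
- bot.finish_job(): hands the job in, once; it reports no verdict.
The state is a dict: "time": time; "joint_pos": joint angles; "joint_velocities": joint speeds; "joint_torque": joint torques, N m; "position": TCP position; "orientation": TCP orientation; "contact_force": force on the tool from outside, world axes, zero at the start; "torque": the same for the moment, N m; "opening": finger opening in mm.
Only numpy, scipy, OpenCV 4.12 (cv2) and the standard library are available. Lean on these libraries where they do the work, as an engineer would, in place of code of your own. Each camera call takes 0.05 s, during which the arm holds its last target. There are 200 camera calls.

## Working session

There is one attempt and no reset: what is moved stays moved. The work goes in short steps, Python scripts to look and compute and a tool call to move; the robot and the scene stay as the last step left them, time stands still between calls to the robot, and variables do not carry over. Pictures are saved under pics/ and viewed, about 12 in all and at most 16, crops included, and the job is handed in when it is done.

Besides the shell and the picture viewer there is one more tool, called after "Emit:" by a JSON object that holds its "api" and its "payload", one argument or row to a line. apply_moves: Moves the arm, as the interface text tells. Its arguments: {"type":"object","properties":{"moves":{"type":"array","items":{"type":"array","items":{"type":"number"}}},"force":{"type":"number"}},"required":["moves"]}

```bash
ls; mkdir -p pics; cat > h.py <<'E'
import numpy as np, cv2
from scipy.spatial.transform import Rotation as R
from station import bot
def cap(name):
    s=bot.sense(); c=bot.capture(name)
    f=240/np.tan(np.radians(c['fovy'])/2)
    if name=='wrist':
        T=np.eye(4);T[:3,:3]=R.from_rotvec(s['orientation']).as_matrix();T[:3,3]=s['position']
        M=T@np.array(c['T_tool_cam'])
    else:
        M=np.eye(4);Rm=R.from_rotvec(np.ravel(c['rvec'])).as_matrix();M[:3,:3]=Rm.T;M[:3,3]=-Rm.T@np.ravel(c['tvec'])
    c['M']=M;c['f']=f;return c
def cloud(c):
    v,u=np.mgrid[0:480,0:640];z=c['range_z']
    P=np.stack([(u-c['cx'])/c['f']*z,(v-c['cy'])/c['f']*z,z],-1)
    W=P@c['M'][:3,:3].T+c['M'][:3,3];W[z<=0]=np.nan;return W
def save(c,n): cv2.imwrite('pics/'+n+'.png',c['pixels'][...,::-1])
E
python3 - <<'E'
from h import *
s=bot.sense();print({k:np.round(v,3) for k,v in s.items()})
for n in('scene','side','wrist'):
    c=cap(n);save(c,n+'0');print(n,c['f'],np.round(c['M'],2).tolist(),(c['range_z']>0).mean())
    np.savez('pics/'+n+'0.npz',W=cloud(c),px=c['pixels'],M=c['M'],f=c['f'],cc=[c['cx'],c['cy']])
a=[cv2.imread(f'pics/{n}0.png') for n in('scene','side')]
E
```

```text
pics
{'time': np.float64(0.0), 'joint_pos': array([ 1.085,  0.182,  1.608,  0.   ,  1.354, -0.206]), 'joint_velocities': array([-0.002, -0.001,  0.001,  0.   , -0.001,  0.001]), 'joint_torque': array([-0.0000e+00, -4.4485e+01, -3.5134e+01, -0.0000e+00,  9.0000e-03,
        0.0000e+00]), 'position': array([158.486, 552.136, 230.388]), 'orientation': array([-4.38e-01, -3.11e+00,  3.00e-03]), 'contact_force': array([ 0.056, -0.313, -0.299]), 'torque': array([-0.017,  0.002,  0.006]), 'opening': np.float64(85.423)}
scene 472.49156237373927 [[-0.48, 0.69, -0.55, 1259.68], [0.88, 0.37, -0.31, 350.02], [-0.01, -0.63, -0.78, 1191.87], [0.0, 0.0, 0.0, 1.0]] 0.99515625
side 484.0233707489948 [[0.94, -0.25, 0.24, 172.85], [-0.35, -0.65, 0.68, -976.82], [-0.01, -0.72, -0.7, 1069.39], [0.0, 0.0, 0.0, 1.0]] 0.9961848958333334
wrist 390.16285065964064 [[0.28, 0.91, 0.3, 81.86], [0.96, -0.26, -0.09, 574.15], [-0.0, 0.32, -0.95, 374.13], [0.0, 0.0, 0.0, 1.0]] 0.9961393229166666
```

View pics/scene0.png

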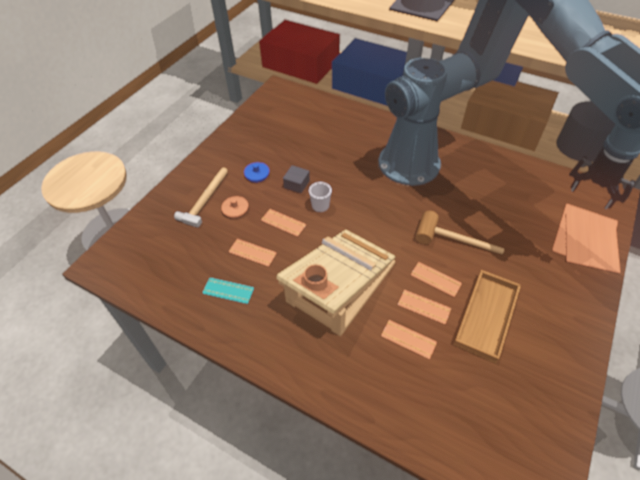

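View pics/side0.png

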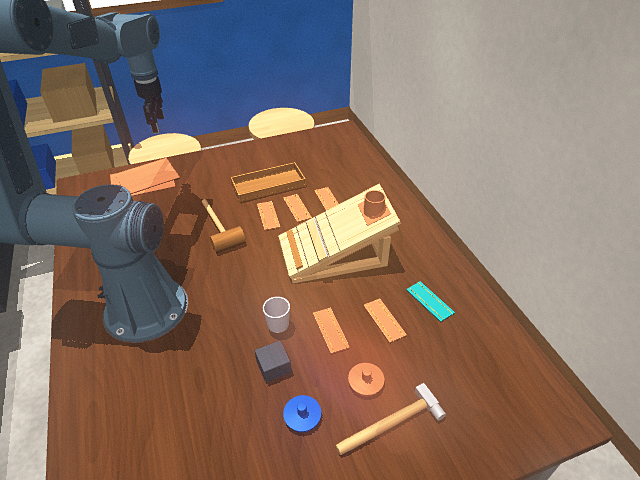

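```bash
cat >> h.py <<'E'
def comps(c,W,lo,hi,amin=60):
    hsv=cv2.cvtColor(c['pixels'],cv2.COLOR_RGB2HSV)
    m=cv2.inRange(hsv,np.array(lo),np.array(hi));m=cv2.morphologyEx(m,cv2.MORPH_OPEN,np.ones((2,2),np.uint8))
    n,l,st,ce=cv2.connectedComponentsWithStats(m);out=[]
    for i in range(1,n):
        if st[i,4]<amin: continue
        P=W[(l==i)];P=P[np.isfinite(P[:,0])]
        if len(P)<amin/2: continue
        r=cv2.minAreaRect(P[:,:2].astype(np.float32))
        out.append((ce[i].round(),st[i,4],P.mean(0),r,np.median(P[:,2]),P))
    return out
E
python3 - <<'E'
from h import *
np.set_printoptions(suppress=True,precision=1)
for n in('scene','side'):
    d=np.load(f'pics/{n}0.npz');c={'pixels':d['px']}
    print(n)
    for o in comps(c,d['W'],(4,110,120),(13,255,255)):
        if 200<o[2][0]<1000: print('cu',o[0],o[1],o[2],'rect',np.round(o[3][0],1),np.round(o[3][1],1),round(o[3][2],1))
    for o in comps(c,d['W'],(80,110,80),(125,255,255)):
        if 200<o[2][0]<900 and abs(o[2][1])<600: print('blue/turq',o[0],o[2],np.round(o[3][1],1))
    # deck plane
    W=d['W'];h=(W[...,2]>40)&(W[...,2]<300)&(W[...,0]>350)&(W[...,0]<900)&(abs(W[...,1])<250)
    print('raised',W[h].min(0),W[h].max(0))
    for s in ((470,0),):pass
    # pixel-depth noise on bench
    b=W[(abs(W[...,2])<12)&(W[...,0]>300)&(W[...,0]<900)];print('bench z',b[:,2].mean(),b[:,2].std())
# hsv samples
d=np.load('pics/side0.npz');hs=cv2.cvtColor(d['px'],cv2.COLOR_RGB2HSV)
for u,v in((330,330),(366,388),(374,206),(322,237),(268,215),(430,300)):print((u,v),hs[v,u],d['W'][v,u])
E
```

```text
scene
cu [380. 295.] 112767 [522.1  96.3   1.2] rect [ 82.  128.8] [1734.2 1747.2] 0.1
cu [ 39. 160.] 89 [  249.1 -2170.   -717.2] rect [  241.2 -2171.6] [92.4 37.6] 8.1
cu [317. 282.] 720 [699.1  11.7 170.8] rect [685.7  10.1] [95.4 89.8] 81.4
blue/turq [257. 173.] [ 317.1 -448.6   19.8] [81.5 80.5]
blue/turq [229. 291.] [ 757.4 -255.4    6.7] [ 30.2 137.2]
blue/turq [226. 298.] [ 780.3 -250.     4.6] [  8.3 134.1]
raised [ 350.3 -214.9   40. ] [754.8 122.4 206.2]
bench z 1.6370157921801014 2.984926559919955
side
cu [315. 349.] 102315 [ 416.9 -245.1    0.8] rect [570.8 346.6] [2030.2 1368.6] 72.9
cu [222. 137.] 366 [ 534.  1982.1 -702.5] rect [ 543.8 1979.8] [ 64.5 340.5] 89.4
cu [375. 207.] 630 [691.6 -10.6 169.2] rect [697.4  -4.9] [97.5 76.3] 82.5
cu [269. 216.] 151 [434.3 248.3   6.3] rect [434.9 254.7] [127.6  35.2] 80.6
blue/turq [431. 302.] [ 757.4 -270.5    6.2] [ 58.  140.2]
blue/turq [303. 414.] [ 310.2 -465.6   20.8] [85.7 84.4]
raised [ 350.2 -218.2   40. ] [749.3 122.5 204. ]
bench z 0.7321005832925017 2.8270340372917686
(330, 330) [ 12 141 250] [ 457.7 -257.6    3.7]
(366, 388) [ 12 127 253] [ 472.5 -456.9   21.5]
(374, 206) [ 10 149 161] [681.9 -23.7 186.9]
(322, 237) [ 16  96 209] [535.1   9.2  85.8]
(268, 215) [ 14 137 253] [431.5 254.1   7.7]
(430, 300) [ 89 194 225] [ 760.6 -259.8    1.6]
```

View pics/wrist0.png

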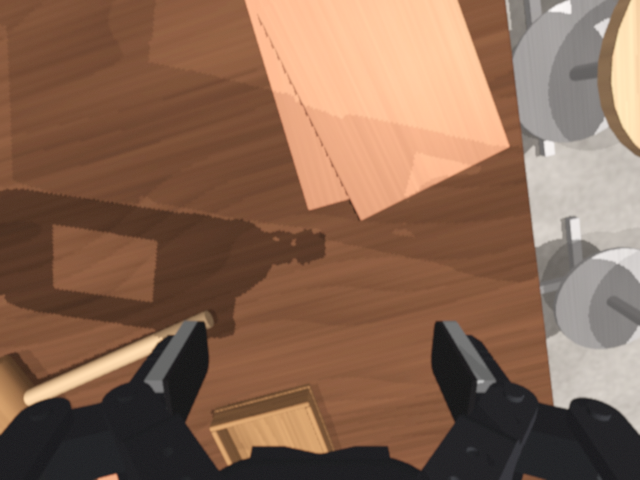

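```bash
cat > m1.py <<'E'
from h import *
np.set_printoptions(suppress=True,precision=1)
for n in('scene','side'):
    d=np.load(f'pics/{n}0.npz');c={'pixels':d['px']};W=d['W'];print(n)
    for o in comps(c,W,(5,90,205),(17,200,255)):
        if 200<o[2][0]<1000 and abs(o[2][1])<600: print('cu',o[0],o[1],o[2],'rect',np.round(o[3][0],1),np.round(o[3][1],1),round(o[3][2],1))
    # deck plane: points right of pipe etc.
    x,y,z=W[...,0],W[...,1],W[...,2]
    h=(z>30)&(x>380)&(x<620)&(y>-120)&(y<140)
    P=W[h];
    for it in range(6):
        A=np.c_[P[:,:2],np.ones(len(P))];k=np.linalg.lstsq(A,P[:,2],rcond=None)[0];r=P[:,2]-A@k
        P=P[abs(r)<(20,10,5,3,3,3)[it]]
    print('plane',k,'slope deg',np.degrees(np.arctan(np.hypot(k[0],k[1]))),'yaw',np.degrees(np.arctan2(k[1],k[0])),len(P))
    A=k[0]*x+k[1]*y+k[2]
    q=(abs(z-A)<4)&(z>10);P=W[q];P=P[(P[:,0]>350)&(P[:,0]<800)&(abs(P[:,1])<250)]
    r=cv2.minAreaRect(P[:,:2].astype(np.float32));print('deck rect',r)
    res=z-A;q=(res>6)&(res<20)&(x>380)&(x<650)&(z>40)&(abs(y)<150);r=cv2.minAreaRect(W[q][:,:2].astype(np.float32));print('straightedge+',r,q.sum())
    # rim: top
    q=(z>190)&(z<230)&(x>600)&(x<760)&(abs(y)<100);print('rim',W[q].mean(0),W[q].min(0),W[q].max(0),q.sum())
    # tray: z 22..38
    q=(z>24)&(z<36)&(x>400)&(x<900)&(y>270)&(y<600);print('tray',cv2.minAreaRect(W[q][:,:2].astype(np.float32)),q.sum())
E
python3 m1.py
```

```text
scene
cu [202. 202.] 108 [ 524.6 -534.7   21. ] rect [ 519.4 -536.6] [121.3  16.2] 7.7
cu [236. 207.] 340 [ 489.2 -420.4   21.2] rect [ 485.8 -426.2] [80.1 82.1] 10.3
cu [284. 223.] 525 [ 460.9 -249.1    6.9] rect [ 459.9 -251.6] [ 54.8 138.7] 2.0
cu [476. 242.] 87 [257.5 323.5  22. ] rect [257.7 322.9] [14.  92.9] 6.7
cu [253. 253.] 605 [ 609.6 -270.1    6.8] rect [ 608.6 -272.1] [ 55.9 136.9] 5.1
cu [364. 298.] 377 [595.3 105.9  14.2] rect [564.9 104.7] [ 21.3 258.4] 83.0
cu [437. 280.] 704 [433.3 265.3   6.9] rect [432.9 263.9] [138.7  55.4] 85.7
cu [300. 279.] 70 [711.7 -33.6 167.6] rect [707.1 -29.5] [28.5 43.3] 86.5
cu [329. 291.] 165 [700.5  45.7 154.7] rect [700.2  42.7] [33.7 73.1] 86.7
cu [425. 307.] 803 [537.5 268.4   7. ] rect [536.8 267.1] [ 54.5 138.6] 4.0
cu [495. 333.] 404 [522.4 464.3   8. ] rect [493.8 460.7] [219.2  29.6] 2.0
cu [493. 313.] 86 [464.1 440.8   7.5] rect [461.8 440.9] [110.5   7.2] 1.2
cu [410. 340.] 927 [651.1 267.5   6.9] rect [650.4 266.3] [ 54.3 138.6] 0.4
plane [   0.4   -0.1 -147.6] slope deg 23.528173778176495 yaw -7.116274198624675 1574
deck r
[... 1133 characters left out ...]
6   20.5] rect [ 486.4 -433.4] [85.7 88.8] 63.7
cu [388. 426.] 309 [ 480.9 -559.5   20.4] rect [ 474.8 -559.5] [228.    8.4] 8.2
cu [395. 415.] 80 [ 505.7 -544.1   25.4] rect [ 508.4 -543.6] [86.3  8.7] 8.8
plane [   0.4   -0.1 -152. ] slope deg 23.704940465464233 yaw -6.662455452516601 1860
deck rect ((555.936279296875, -22.263778686523438), (422.9525146484375, 366.2342224121094), 82.32731628417969)
straightedge+ ((540.0296630859375, 15.165000915527344), (184.6859893798828, 211.22898864746094), 88.871337890625) 605
rim [694.8   0.6 196.7] [664.4 -30.3 190.1] [724.6  34.3 204. ] 142
tray ((502.4195556640625, 427.189697265625), (206.28150939941406, 129.28143310546875), 1.0841532945632935) 309
```

```bash
cat >> h.py <<'E'
def plan(pts,jaw,p=None,yaw=None,vmax=38):
    "pts: list of (x,y,z,yawdeg of tool y); prints rows"
    s=bot.sense()
    if p is None: p=np.array(s['position'],float)
    if yaw is None:
        yv=R.from_rotvec(s['orientation']).as_matrix()[:,1];yaw=np.degrees(np.arctan2(yv[1],yv[0]))
    rows=[]
    for t in pts:
        t=np.array(t,float);d=t[:3]-p;dy=(yaw-t[3]+180)%360-180
        n=max(1,int(np.ceil(max(np.linalg.norm(d)/vmax,abs(dy)/7.1))))
        for i in range(n):
            a=np.radians(yaw);st=t[:3]-p; st=st/(n-i)
            ty=np.array([np.cos(a),np.sin(a),0]);tx=np.array([-np.sin(a),np.cos(a),0])
            k=[round(float(v),4) for v in (st@tx/1000,st@ty/1000,-st[2]/1000)]
            tw=round(((yaw-t[3]+180)%360-180)/(n-i),2)
            rows.append([jaw]+k+[tw]);p=p+(tx*k[0]+ty*k[1])*1000+np.array([0,0,-k[2]*1000]);yaw-=tw
    for i in range(0,len(rows),10):print(str(rows[i:i+10]).replace(' ',''))
    return p,yaw
E
python3 - <<'E'
from h import *
s=bot.sense();print(R.from_rotvec(s['orientation']).as_matrix().round(3))
plan([(540,20,400,-6.9)],.085)
E
```

```text
[[-0.961  0.276 -0.001]
 [ 0.276  0.961 -0.001]
 [ 0.    -0.001 -1.   ]]
[[0.085,-0.0285,-0.0226,-0.0094,np.float64(4.49)],[0.085,-0.0302,-0.0203,-0.0094,np.float64(4.49)],[0.085,-0.0317,-0.0178,-0.0094,np.float64(4.49)],[0.085,-0.033,-0.0153,-0.0094,np.float64(4.49)],[0.085,-0.0341,-0.0127,-0.0094,np.float64(4.49)],[0.085,-0.035,-0.01,-0.0094,np.float64(4.49)],[0.085,-0.0357,-0.0072,-0.0094,np.float64(4.49)],[0.085,-0.0361,-0.0044,-0.0094,np.float64(4.49)],[0.085,-0.0363,-0.0015,-0.0094,np.float64(4.49)],[0.085,-0.0364,0.0013,-0.0094,np.float64(4.5)]]
[[0.085,-0.0361,0.0042,-0.0094,np.float64(4.49)],[0.085,-0.0357,0.007,-0.0094,np.float64(4.5)],[0.085,-0.035,0.0098,-0.0094,np.float64(4.49)],[0.085,-0.0342,0.0125,-0.0094,np.float64(4.5)],[0.085,-0.0331,0.0151,-0.0095,np.float64(4.49)],[0.085,-0.0318,0.0177,-0.0094,np.float64(4.5)],[0.085,-0.0303,0.0201,-0.0095,np.float64(4.49)],[0.085,-0.0287,0.0224,-0.0094,np.float64(4.5)]]
```

Emit:
{"api": "apply_moves", "payload": {
  "moves": [
    [0.085, -0.028, -0.023, -0.009, 4.5],
    [0.085, -0.03, -0.02, -0.009, 4.5],
    [0.085, -0.032, -0.018, -0.009, 4.5],
    [0.085, -0.033, -0.015, -0.009, 4.5],
    [0.085, -0.034, -0.013, -0.009, 4.5],
    [0.085, -0.035, -0.01, -0.01, 4.5],
    [0.085, -0.036, -0.007, -0.01, 4.5],
    [0.085, -0.036, -0.004, -0.01, 4.5],
    [0.085, -0.036, -0.001, -0.01, 4.5],
    [0.085, -0.036, 0.001, -0.01, 4.5]
  ]
}}

```text
time: 0.98
position: [370.7, 256.0, 326.7]
orientation: [1.6, 2.703, 0.0]
contact_force: [0.2, 1.0, -0.6]
opening: 85.3
```

Emit:
{"api": "apply_moves", "payload": {
  "moves": [
    [0.085, -0.036, 0.004, -0.009, 4.5],
    [0.085, -0.036, 0.007, -0.009, 4.5],
    [0.085, -0.035, 0.01, -0.009, 4.5],
    [0.085, -0.034, 0.013, -0.009, 4.5],
    [0.085, -0.033, 0.015, -0.009, 4.5],
    [0.085, -0.032, 0.018, -0.009, 4.5],
    [0.085, -0.03, 0.02, -0.009, 4.5],
    [0.085, -0.028, 0.022, -0.009, 4.5],
    [0.085, 0, 0, 0, 0],
    [0.085, 0, 0, 0, 0]
  ]
}}

```text
time: 1.82
position: [540.2, 20.2, 397.8]
orientation: [-2.356, -2.077, 0.001]
contact_force: [0.5, 0.7, -0.3]
opening: 85.1
```

```bash
python3 - <<'E'
from h import *
s=bot.sense();print(s['position'],np.degrees(s['joint_pos']).round(1))
c=cap('wrist');save(c,'w1');np.savez('pics/w1.npz',W=cloud(c),px=c['pixels'],M=c['M'],f=c['f'],cc=[c['cx'],c['cy']])
E
```

```text
[540.15137091  20.20958015 397.76815728] [-10.4   1.   83.4   0.   95.7  -3.3]
```

View pics/w1.png

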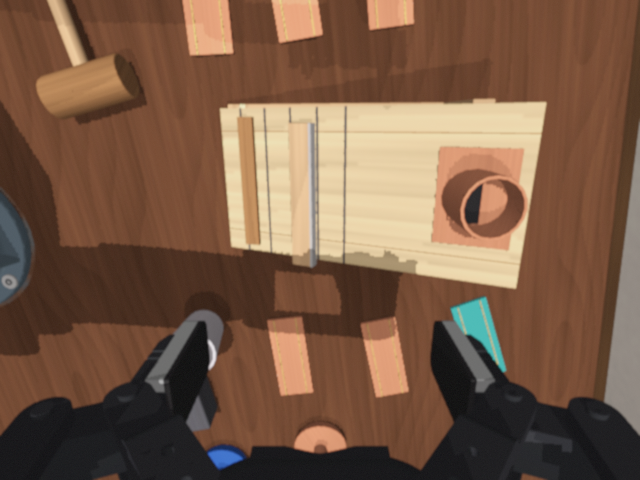

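```bash
cat > m2.py <<'E'
from h import *
np.set_printoptions(suppress=True,precision=2)
d=np.load('pics/w1.npz');W=d['W'];px=d['px'];M=d['M'];f=d['f'];cx,cy=d['cc'];g=cv2.cvtColor(px,cv2.COLOR_RGB2GRAY).astype(float)
b=W[60:90,120:180].reshape(-1,3);print('bench z',np.nanmean(W[280:300,90:160,2]),np.nanmean(W[300:400,560:580,2]))
q=np.zeros(g.shape,bool);q[120:240,350:420]=1;q[125:235,268:285]=1
P=W[q];P=P[np.isfinite(P[:,0])]
for i in range(5):
    c0=P.mean(0);n=np.linalg.svd(P-c0,full_matrices=0)[2][2];r=(P-c0)@n;P=P[abs(r)<3]
n*=np.sign(n[2]);print('n',n,'pitch',np.degrees(np.arccos(n[2])),'yaw',np.degrees(np.arctan2(-n[1],-n[0])),'rms',r.std())
def ray(u,v,c0=c0,n=n):
    dd=np.c_[(np.asarray(u,float)-cx)/f,(np.asarray(v,float)-cy)/f,np.ones(len(u))]@M[:3,:3].T
    o=M[:3,3];t=((c0-o)@n)/(dd@n);return o+dd*t[:,None]
lines={}
for k,(ut,ub,vr) in {2:(265,270,(115,235)),5:(345,344,(115,255)),4:(316,317,(108,118))}.items():
    vs=np.arange(*vr,1);us=[]
    for v in vs:
        u0=ut+(ub-ut)*(v-vr[0])/(vr[1]-vr[0]);a=int(round(u0))-4;w=np.clip(np.median(g[v,a:a+9])-8-g[v,a:a+9],0,None);us.append((w*np.arange(a,a+9)).sum()/w.sum() if w.sum()>10 else np.nan)
    us=np.array(us);ok=np.isfinite(us);L=ray(us[ok],vs[ok]);lines[k]=L
    e=np.linalg.svd(L-L.mean(0),full_matrices=0)[2][0];print('line',k,ok.sum(),L.mean(0),'dir',np.degrees(np.arctan2(e[1],e[0]))%180)
L5=lines[5];e=np.linalg.svd(L5-L5.mean(0),full_matrices=0)[2][0]
L2=lines[2];e2=np.linalg.svd(L2-L2.mean(0),full_matrices=0)[2][0];e=e*np.sign(e[1])+e2*np.sign(e2[1]);e-=n*(e@n);e/=np.linalg.norm(e)
xa=np.cross(e,n);xa/=np.linalg.norm(xa);print('xa',xa,'yaw',np.degrees(np.arctan2(xa[1],xa[0])),'line sep 2-5 (102):',(L5.mean(0)-L2.mean(0))@xa,'2-4 (68)',(lines[4].mean(0)-L2.mean(0))@xa)
# deck side edges
hs=cv2.cvtColor(px,cv2.COLOR_RGB2HSV);
yt=[];
for u in range(330,440,6):
    col=g[:,u];a=85+np.argmax(np.diff(col[85:125]));lo=240+np.argmin(np.diff(col[240:300]));yt.append((u,a+.5,lo+.5))
yt=np.array(yt);T=ray(yt[:,0],yt[:,1]);B=ray(yt[:,0],yt[:,2])
Ty=(T@e);By=(B@e);print('top edge y',np.median(Ty),Ty.std(),'bot',np.median(By),By.std(),'width',np.median(Ty)-np.median(By))
print(np.c_[yt,Ty,By][::4])
E
python3 m2.py
```

```text
bench z 1.4687125091708746 5.881550450878175
n [-0.4   0.05  0.91] pitch 23.983298937494038 yaw -6.916060316405839 rms 0.7952406831519
line 2 120 [477.95  38.89  55.07] dir 83.21315948775984
line 5 140 [569.73  21.39  96.54] dir 83.2245679298222
line 4 10 [548.08 104.18  82.55] dir 84.33447908989591
xa [ 0.91 -0.11  0.41] yaw -6.7544325640824106 line sep 2-5 (102): 102.0119477052816 2-4 (68) 67.7793985712551
top edge y 177.172368827045 0.5179808608096627 bot -5.981864128444405 0.376874902488131 width 183.15423295548942
[[330.   102.5  261.5  178.2   -6.53]
 [354.   102.5  264.5  177.64  -5.81]
 [378.   102.5  268.5  177.11  -6.38]
 [402.   102.5  271.5  176.6   -5.7 ]
 [426.   101.5  275.5  177.05  -6.25]]
```

```bash
cat >> m2.py <<'E'
print('---')
yc=(np.median(Ty)+np.median(By))/2
O=L5.mean(0);O=O+e*(yc-O@e)-xa*136;print('O',O,'e',e,'xa',xa,'n',n,'L2 check x:',(L2.mean(0)-O)@xa)
D=lambda P:np.stack([(P-O)@xa,(P-O)@e,(P-O)@n],-1)
DW=D(W)
# fillet: on-deck residual 4..11 with x in -5..25
q=(DW[...,2]>5)&(DW[...,2]<12)&(DW[...,0]>-5)&(DW[...,0]<24)&(abs(DW[...,1])<95);Q=DW[q];print('fillet x',np.percentile(Q[:,0],[1,99]),'y',np.percentile(Q[:,1],[.5,99.5]),np.median(Q[:,2]))
q=(DW[...,2]>9)&(DW[...,2]<16)&(DW[...,0]>40)&(DW[...,0]<130)&(abs(DW[...,1])<110);P=W[q];Q=DW[q]
r=cv2.minAreaRect(Q[:,:2].astype(np.float32));print('straightedge deck rect',r,'z',np.median(Q[:,2]),'world mean',P.mean(0))
zr=W[...,2];q=(zr>194)&(zr<212)&(DW[...,0]>230);P=W[q];
A=np.c_[2*P[:,:2],np.ones(len(P))];k=np.linalg.lstsq(A,(P[:,:2]**2).sum(1),rcond=None)[0];print('rim',k[:2],'r',np.sqrt(k[2]+k[0]**2+k[1]**2),np.median(P[:,2]),P[:,:2].min(0),P[:,:2].max(0),'deck-predicted',O+275*xa+0*n)
c={'pixels':px}
for o in comps(c,W,(3,80,150),(17,200,255),200):
    if o[4]<30: print('cu',o[0],o[1],o[2],'rect',np.round(o[3][0],1),np.round(o[3][1],1),round(o[3][2],1))
np.savez('deck.npz',O=O,xa=xa,e=e,n=n)
E
python3 m2.py | sed '1,/---/d'
```

```text
O [446.    33.21  41.27] e [ 0.12  0.99 -0.  ] xa [ 0.91 -0.11  0.41] n [-0.4   0.05  0.91] L2 check x: 33.988052294718344
fillet x [ 0.83 19.77] y [-80.47  78.37] 7.66608942619297
straightedge deck rect ((85.50968170166016, -13.343971252441406), (29.15222930908203, 169.84657287597656), 0.04498348385095596) z 11.98360738440333 world mean [518.45  16.5   87.23]
rim [694.6    2.89] r 28.190379955519397 200.35816044079274 [665.07 -26.85] [725.11  32.32] deck-predicted [695.52   3.66 153.05]
cu [209.  27.] 2426 [430.21 218.8    6.88] rect [429.  218.5] [60.1 56.6] 84.5
cu [298.  20.] 1783 [538.7  212.79   6.8 ] rect [539.5 215. ] [55.9 47.1] 1.7
cu [386.  14.] 1050 [645.43 205.61   6.97] rect [645.9 207. ] [32.2 44.1] 89.3
cu [411.  13.] 209 [675.04 203.75   5.49] rect [675.3 204.1] [11.9 26.9] 1.0
cu [332. 105.] 647 [567.65 111.01  25.61] rect [584.5 108.3] [  6.6 247.7] 83.2
cu [291. 358.] 2654 [ 460.25 -257.81    7.25] rect [ 459.8 -262. ] [148.6  56. ] 89.8
cu [386. 359.] 2655 [ 609.89 -278.8     7.16] rect [ 610.3 -283.1] [ 57.2 147.3] 5.1
cu [321. 440.] 1001 [ 489.51 -398.     36.36] rect [ 494.8 -210.1] [484.   88.9] 87.8
```

```bash
cat >> h.py <<'E'
try:
    _d=np.load('deck.npz');E_=_d['e'];XA=_d['xa'];N_=_d['n'];O_=_d['O']-0.8*E_
    def dk(x,y,z=0): return O_+x*XA+y*E_+z*N_     # deck -> world
    def D(P): return np.stack([(P-O_)@XA,(P-O_)@E_,(P-O_)@N_],-1)
except FileNotFoundError: pass
E
sed -i "s/round(((yaw-t\[3\]+180)%360-180)\/(n-i),2)/float(round(((yaw-t[3]+180)%360-180)\/(n-i),2))/" h.py
python3 - <<'E'
from h import *
a=dk(85.5,98);b=dk(85.5,31);print(a,b)
plan([(a[0],a[1],150,-6.8),(a[0],a[1],a[2]+8,-6.8)],0.0);print()
plan([(b[0],b[1],a[2]+8,-6.8)],0.0,p=np.r_[a[:2],a[2]+8],yaw=-6.8,vmax=10)
E
```

```text
[535.05663757 120.5402271   75.9177582 ] [527.14547996  54.00896634  75.98794949]
[[0.0,0.0122,-0.0021,0.031,-0.03],[0.0,0.0122,-0.0021,0.0309,-0.03],[0.0,0.0122,-0.002,0.031,-0.03],[0.0,0.0122,-0.002,0.0309,-0.03],[0.0,0.0123,-0.002,0.031,-0.04],[0.0,0.0122,-0.002,0.0309,-0.03],[0.0,0.0123,-0.0021,0.031,-0.04],[0.0,0.0122,-0.002,0.0309,-0.03],[0.0,0.0,-0.0,0.033,-0.0],[0.0,0.0,-0.0,0.0331,-0.0]]

[[0.0,-0.0096,0.0,-0.0,0.0],[0.0,-0.0096,0.0,-0.0,0.0],[0.0,-0.0096,0.0,-0.0,0.0],[0.0,-0.0095,0.0,-0.0,0.0],[0.0,-0.0096,0.0,-0.0,0.0],[0.0,-0.0095,0.0,-0.0,0.0],[0.0,-0.0096,0.0,-0.0,0.0]]
```

Emit:
{"api": "apply_moves", "payload": {
  "moves": [
    [0, 0.012, -0.002, 0.031, -0.26],
    [0, 0.012, -0.002, 0.031, 0],
    [0, 0.012, -0.002, 0.031, 0],
    [0, 0.012, -0.002, 0.031, 0],
    [0, 0.012, -0.002, 0.031, 0],
    [0, 0.012, -0.002, 0.031, 0],
    [0, 0.013, -0.002, 0.031, 0],
    [0, 0.013, -0.002, 0.031, 0],
    [0, 0, 0, 0.033, 0],
    [0, 0, 0, 0.026, 0]
  ]
}}

```text
time: 2.7
position: [532.7, 123.4, 88.9]
orientation: [-2.343, -2.09, 0.003]
contact_force: [-0.5, -0.5, -0.0]
opening: 0.0
```

Emit:
{"api": "apply_moves", "payload": {
  "moves": [
    [0, -0.005, 0.002, 0.004, 0],
    [0, -0.01, 0, 0, 0],
    [0, -0.01, 0, 0, 0],
    [0, -0.01, 0, 0, 0],
    [0, -0.01, 0, 0, 0],
    [0, -0.01, 0, 0, 0],
    [0, -0.01, 0, 0, 0],
    [0, -0.005, 0, 0, 0],
    [0, 0, 0, 0, 0],
    [0, 0, 0, 0, 0]
  ]
}}

```text
time: 3.53
position: [529.6, 50.3, 88.1]
orientation: [2.349, 2.084, 0.001]
contact_force: [-0.3, 0.5, 2.2]
opening: 0.1
```

Emit:
{"api": "apply_moves", "payload": {
  "moves": [
    [0, 0.01, 0, -0.01, 0],
    [0.085, 0.01, 0, -0.03, 0],
    [0.085, 0, 0, -0.04, 0],
    [0.085, 0, 0, -0.04, 0],
    [0.085, 0, 0, -0.04, 0],
    [0.085, 0, 0, -0.04, 0],
    [0.085, 0, 0, 0, 0]
  ]
}}

```text
time: 4.12
position: [535.2, 71.7, 297.3]
orientation: [2.34, 2.08, 0.016]
contact_force: [0.9, -0.7, 0.8]
opening: 72.6
```

```bash
cat > se.py <<'E'
from h import *
import sys
c=cap('wrist');save(c,sys.argv[1]);W=cloud(c);Q=D(W);s=bot.sense();print('tcp',s['position'].round(1))
hs=cv2.cvtColor(c['pixels'],cv2.COLOR_RGB2HSV)
q=(Q[...,2]>9)&(Q[...,2]<16)&(Q[...,0]>28)&(Q[...,0]<150)&(Q[...,1]<110)&(Q[...,1]>-170)
n,l,st,_=cv2.connectedComponentsWithStats(q.astype(np.uint8));i=1+np.argmax(st[1:,4]);P=Q[l==i]
print('se',cv2.minAreaRect(P[:,:2].astype(np.float32)),np.median(P[:,2]),P.min(0).round(1),P.max(0).round(1))
E
python3 se.py w2
```

```text
tcp [533.9  71.8 293.3]
se ((52.448875427246094, -47.722900390625), (155.54736328125, 28.3409366607666), 62.205814361572266) 12.019266756616378 [  28.  -122.8    9. ] [100.5  27.   14.3]
```

View pics/w2.png

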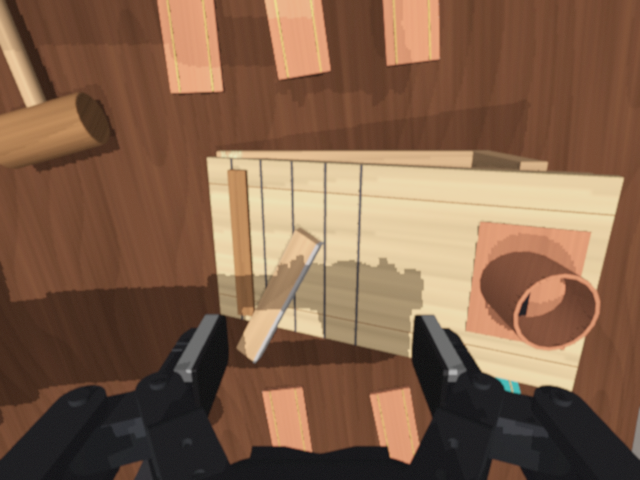

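```bash
sed -i 's/Q\[...,0\]>28/Q[...,0]>-12/;s/Q\[...,2\]>9)/Q[...,2]>9.8)/' se.py; python3 - <<'E'
from h import *
exec(open('se.py').read().replace('sys.argv[1]',"'w2b'"))
r=cv2.minAreaRect(P[:,:2].astype(np.float32));b=cv2.boxPoints(r);print(b)
m=P[:,:2].mean(0);u=np.linalg.svd(P[:,:2]-m,full_matrices=0)[2][0];u*=np.sign(u[1]);print('dir',u,np.degrees(np.arctan2(u[1],u[0])))
ctr=np.array(r[0]);end=ctr-85*u;g=end+32*u;print('end',end,'grip',g)
w=dk(g[0],g[1],0);uw=u[0]*XA+u[1]*E_;print('grip underside world',w,'yaw long',np.degrees(np.arctan2(uw[1],uw[0])))
yaw=np.degrees(np.arctan2(uw[1],uw[0]))-90
# centre shift: box middle 6mm off the deck along n
t=w+6*N_;print('grip centre',t,'yaw',yaw)
plan([(t[0],t[1],180,yaw),(t[0],t[1],w[2]-3+0,yaw)],.06)
E
```

```text
tcp [532.3  71.8 290. ]
se ((48.7818603515625, -54.40403747558594), (171.10824584960938, 28.64435577392578), 62.056148529052734) 12.02564028823443 [  -2.  -135.3    9.8] [100.3  27.1  14.5]
[[  -3.9616318 -123.27171  ]
 [  21.342995  -136.69463  ]
 [ 101.52535     14.463638 ]
 [  76.220726    27.88655  ]]
dir [0.46635682 0.8845967 ] 62.201931632632935
end [   9.14153083 -129.59475682] grip [  24.064949   -101.28766248]
grip underside world [455.78390762 -70.75138984  51.15509516] yaw long 57.50463371395342
grip centre [453.36283137 -70.45771882  56.63707903] yaw -32.49536628604658
[[0.06,-0.0251,-0.0103,0.0183,4.29],[0.06,-0.0258,-0.0084,0.0183,4.3],[0.06,-0.0263,-0.0064,0.0183,4.29],[0.06,-0.0267,-0.0044,0.0184,4.3],[0.06,-0.027,-0.0025,0.0183,4.29],[0.06,-0.0272,-0.0004,0.0184,4.3],[0.06,0.0,0.0,0.033,-0.0],[0.06,0.0,0.0,0.0329,-0.0],[0.06,0.0,0.0,0.033,-0.0],[0.06,0.0,0.0,0.0329,-0.0]]
```

Emit:
{"api": "apply_moves", "payload": {
  "moves": [
    [0.06, -0.025, -0.01, 0.02, 4.3],
    [0.06, -0.026, -0.008, 0.02, 4.3],
    [0.06, -0.026, -0.006, 0.02, 4.3],
    [0.06, -0.027, -0.004, 0.02, 4.3],
    [0.06, -0.027, -0.003, 0.018, 4.3],
    [0.06, -0.027, 0, 0.018, 4.3],
    [0.06, 0, 0, 0.03, 0],
    [0.06, 0, 0, 0.03, 0],
    [0.06, 0, 0, 0, 0],
    [0.06, 0, 0, 0, 0]
  ]
}}

```text
time: 5.05
position: [451.2, -70.0, 109.1]
orientation: [-2.75, -1.507, 0.007]
contact_force: [0.4, 0.2, 0.7]
opening: 59.7
```

```bash
python3 - <<'E'
from h import *
print(bot.sense()['position'],R.from_rotvec(bot.sense()['orientation']).as_matrix()[:,1])
plan([(453.4,-70.5,44,-32.5)],.06)
E
```

```text
[451.19613809 -70.03700078 109.13993297] [ 0.84274227 -0.53827414 -0.00681227]
[[0.06,0.0004,0.0011,0.0326,-0.03],[0.06,0.0004,0.001,0.0325,-0.04]]
```

Emit:
{"api": "apply_moves", "payload": {
  "moves": [
    [0.06, 0.001, 0.002, 0.03, 0],
    [0.06, 0, 0, 0.025, 0],
    [0.06, 0, 0, 0.01, 0],
    [0.06, 0, 0, 0, 0],
    [0.04, 0, 0, 0, 0],
    [0.02, 0, 0, 0, 0],
    [0.02, 0, 0, 0, 0],
    [0.02, 0, 0, 0, 0],
    [0.02, 0, 0, 0, 0],
    [0.02, 0, 0, 0, 0]
  ],
  "force": 60
}}

```text
time: 5.88
position: [456.7, -71.8, 48.3]
orientation: [2.754, 1.509, 0.002]
contact_force: [-4.6, 0.8, 9.0]
opening: 27.9
```

Emit:
{"api": "apply_moves", "payload": {
  "moves": [
    [0.02, 0, 0, -0.02, 0],
    [0.02, 0, 0, -0.03, 0],
    [0.02, 0, 0, -0.03, 0],
    [0.02, 0, 0, -0.03, 0],
    [0.02, 0, 0, -0.03, 0],
    [0.02, 0, 0, -0.03, 0],
    [0.02, 0, 0, -0.02, 0],
    [0.02, 0, 0, 0, 0],
    [0.02, 0, 0, 0, 0]
  ]
}}

```text
time: 6.63
position: [456.8, -71.9, 238.5]
orientation: [2.752, 1.508, 0.005]
contact_force: [-0.2, 0.3, -1.9]
opening: 27.6
```

```bash
python3 - <<'E'
from h import *
c=cap('wrist');save(c,'w3')
plan([(450,430,230,-88.8)],.02)
E
```

```text
[[0.02,0.03,-0.0196,0.0005,4.02],[0.02,0.0285,-0.0217,0.0005,4.02],[0.02,0.0269,-0.0236,0.0005,4.02],[0.02,0.0252,-0.0255,0.0005,4.02],[0.02,0.0234,-0.0272,0.0005,4.02],[0.02,0.0214,-0.0287,0.0005,4.01],[0.02,0.0193,-0.0302,0.0005,4.02],[0.02,0.0172,-0.0314,0.0005,4.01],[0.02,0.0149,-0.0326,0.0005,4.02],[0.02,0.0126,-0.0335,0.0005,4.01]]
[[0.02,0.0102,-0.0343,0.0005,4.02],[0.02,0.0078,-0.035,0.0004,4.01],[0.02,0.0053,-0.0354,0.0005,4.02],[0.02,0.0029,-0.0358,0.0004,4.01]]
```

View pics/w3.png

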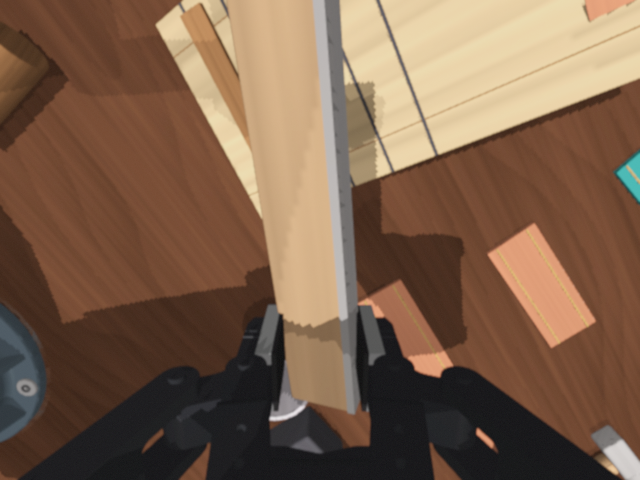

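Emit:
{"api": "apply_moves", "payload": {
  "moves": [
    [0.02, 0.03, -0.02, 0, 4],
    [0.02, 0.028, -0.022, 0, 4],
    [0.02, 0.027, -0.024, 0, 4],
    [0.02, 0.025, -0.025, 0, 4],
    [0.02, 0.023, -0.027, 0, 4],
    [0.02, 0.021, -0.029, 0, 4],
    [0.02, 0.019, -0.03, 0, 4],
    [0.02, 0.017, -0.031, 0, 4],
    [0.02, 0.015, -0.033, 0, 4],
    [0.02, 0.013, -0.034, 0, 4]
  ]
}}

```text
time: 7.52
position: [448.1, 287.8, 234.4]
orientation: [3.105, 0.471, -0.005]
contact_force: [-0.3, 0.3, -0.2]
opening: 27.4
```

Emit:
{"api": "apply_moves", "payload": {
  "moves": [
    [0.02, 0.01, -0.034, 0, 4],
    [0.02, 0.008, -0.035, 0, 4],
    [0.02, 0.005, -0.035, 0, 4],
    [0.02, 0.003, -0.036, 0, 4],
    [0.02, 0, 0, 0, 0.2],
    [0.02, 0, 0, 0, 0]
  ]
}}

```text
time: 8.02
position: [445.7, 430.2, 233.6]
orientation: [3.139, 0.039, -0.006]
contact_force: [0.0, 0.1, -0.9]
opening: 27.9
```

```bash
python3 - <<'E'
from h import *
c=cap('wrist');save(c,'w4');W=cloud(c);z=W[...,2]
q=(z>27)&(z<38)&(W[...,1]>330)&(W[...,0]>330)&(W[...,0]<660)
n,l,st,ce=cv2.connectedComponentsWithStats(q.astype(np.uint8))
P=W[q];print('tray',cv2.minAreaRect(P[:,:2].astype(np.float32)),len(P),[ (s.tolist()) for s in st if s[4]>100])
d=np.load('pics/w1.npz')
s=bot.sense();print(s['position'],s['opening'])
E
```

```text
tray ((481.07427978515625, 428.0109558105469), (249.2772216796875, 115.2603988647461), 1.4868555068969727) 3387 [[0, 0, 640, 480, 303813], [340, 10, 55, 291, 2781], [258, 195, 18, 106, 603]]
[446.16328012 428.95765754 233.97339278] 27.7802141918823
```

View pics/w4.png

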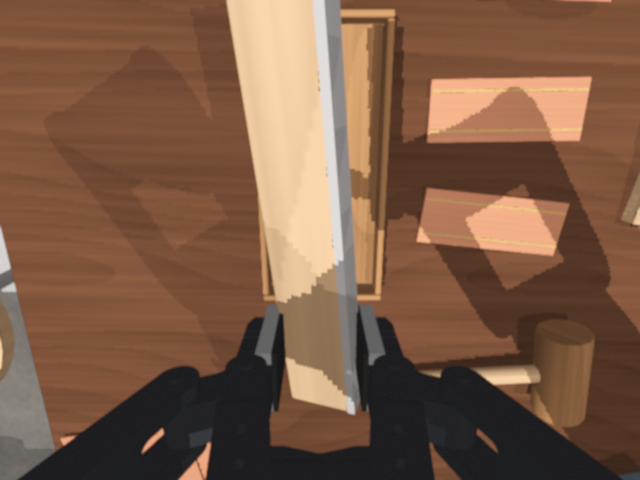

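Emit:
{"api": "apply_moves", "payload": {
  "moves": [
    [0.02, -0.017, 0.001, 0.033, 0],
    [0.02, 0, 0, 0.033, 0],
    [0.02, 0, 0, 0.033, 0],
    [0.02, 0, 0, 0.033, 0],
    [0.02, 0, 0, 0.033, 0],
    [0.02, 0, 0, 0.03, 0],
    [0.02, 0, 0, 0.01, 0],
    [0.02, 0, 0, 0, 0],
    [0.02, 0, 0, 0, 0]
  ]
}}

```text
time: 8.82
position: [430.8, 427.1, 31.7]
orientation: [3.141, 0.032, -0.0]
contact_force: [-0.7, 0.7, 0.1]
opening: 27.6
```

Emit:
{"api": "apply_moves", "payload": {
  "moves": [
    [0.02, 0, 0, 0.005, 0],
    [0.02, 0, 0, 0.005, 0],
    [0.02, 0, 0, 0.003, 0],
    [0.02, 0, 0, 0.003, 0],
    [0.02, 0, 0, 0.002, 0],
    [0.02, 0, 0, 0, 0],
    [0.02, 0, 0, 0, 0]
  ],
  "force": 25
}}

```text
time: 9.4
position: [430.4, 427.8, 13.4]
orientation: [-3.141, -0.034, -0.0]
contact_force: [-0.1, -0.2, -1.0]
opening: 28.5
```

Emit:
{"api": "apply_moves", "payload": {
  "moves": [
    [0.02, 0, 0, 0.002, 0],
    [0.02, 0, 0, 0.002, 0],
    [0.02, 0, 0, 0.002, 0],
    [0.02, 0, 0, 0.002, 0],
    [0.02, 0, 0, 0.001, 0],
    [0.02, 0, 0, 0, 0]
  ]
}}

```text
time: 9.9
position: [430.6, 427.8, 5.8]
orientation: [3.141, 0.034, 0.0]
contact_force: [-4.6, -5.4, 13.6]
opening: 28.8
```

Contact felt. Release slowly and rise.

Emit:
{"api": "apply_moves", "payload": {
  "moves": [
    [0.035, 0, 0, 0, 0],
    [0.05, 0, 0, 0, 0],
    [0.05, 0, 0, 0, 0],
    [0.05, 0, 0, -0.01, 0],
    [0.05, 0, 0, -0.03, 0],
    [0.07, 0, 0, -0.04, 0],
    [0.07, 0, 0, -0.04, 0],
    [0.07, 0, 0, -0.04, 0],
    [0.07, 0, 0, -0.04, 0],
    [0.07, 0, 0, 0, 0]
  ]
}}

```text
time: 10.73
position: [434.4, 430.7, 215.0]
orientation: [-3.133, -0.034, -0.021]
contact_force: [1.4, 1.0, 2.0]
opening: 70.1
```

```bash
python3 - <<'E'
from h import *
c=cap('wrist');save(c,'w5');W=cloud(c);z=W[...,2];np.savez('pics/w5.npz',W=W,px=c['pixels'])
q=(z>13)&(z<24)&(W[...,1]>380)&(W[...,1]<478)&(W[...,0]>365)&(W[...,0]<596)
n,l,st,ce=cv2.connectedComponentsWithStats(q.astype(np.uint8));i=1+np.argmax(st[1:,4]);P=W[l==i]
print('se',cv2.minAreaRect(P[:,:2].astype(np.float32)),np.percentile(P[:,2],[2,50,98]))
for o in comps(c,W,(3,80,150),(17,200,255),200):
    if o[4]<30: print('cu',o[0],o[1],o[2],'rect',np.round(o[3][0],1),np.round(o[3][1],1),round(o[3][2],1))
print(bot.sense()['position'])
E
```

```text
se ((484.3350830078125, 426.06658935546875), (170.263916015625, 27.683597564697266), 0.808106541633606) [17.62008261 19.16030647 20.7845826 ]
cu [350. 232.] 9689 [409.21285209 400.52981072  17.02777111] rect [450.4 383.7] [318.4 205.1] 0.7
cu [326. 138.] 25222 [497.28375569 427.17645424   7.47159397] rect [481.1 427.5] [239.8 103. ] 1.5
cu [72. 33.] 1189 [580.5497441  639.25939704   0.95120124] rect [580.9 627.5] [  7.2 144.3] 0.2
cu [546.  41.] 1603 [582.00937797 248.2452354    1.27569726] rect [581.8 266. ] [192.3   7.8] 89.3
cu [534. 102.] 12610 [534.82013013 251.69249433   6.35427192] rect [535.3 241.5] [185.1  65. ] 88.9
cu [211.  74.] 251 [551.65067941 526.24136065   1.10744098] rect [551.6 526.3] [ 3.4 57. ] 0.9
cu [ 56. 100.] 4229 [527.82427873 661.90795091   0.96766137] rect [524.2 655.4] [ 44.7 120.8] 1.6
cu [227. 109.] 2578 [523.82055646 513.84868234   1.0886853 ] rect [516.5 520.7] [52.6 57.4] 89.9
cu [418. 108.] 325 [528.4495046  348.45405735   1.18489596] rect [529.  347.2] [10.7 27.2] 6.8
cu [418. 121.] 281 [517.39942864 347.03853167   1.17654844] rect [517.4 346.9] [2
[... 1090 characters left out ...]
 [299.45609939 708.5545492    0.90595121] rect [299.4 702.8] [ 7.7 84.8] 0.5
cu [475. 340.] 503 [301.95707387 267.21912092   1.31354511] rect [300.3 268. ] [55.  21.9] 77.9
cu [ 82. 368.] 575 [257.57863546 684.22265161   0.99191963] rect [258.  690.1] [108.1  13.8] 85.3
cu [526. 382.] 579 [290.17133871 237.02914205  51.7596732 ] rect [340.9 290.6] [270.6  46.4] 45.1
cu [376. 391.] 935 [249.68460789 368.98841696  18.33996212] rect [311.5 394.3] [214.1  84. ] 21.6
cu [238. 431.] 735 [177.44875694 519.05966694   1.11822108] rect [177.  517.8] [30.6 51.6] 0.1
cu [140. 470.] 651 [142.60396154 624.82285116  24.64950396] rect [262.1 556.2] [ 39.9 372. ] 61.4
[433.16089375 429.77527772 211.00603189]
```

View pics/w5.png

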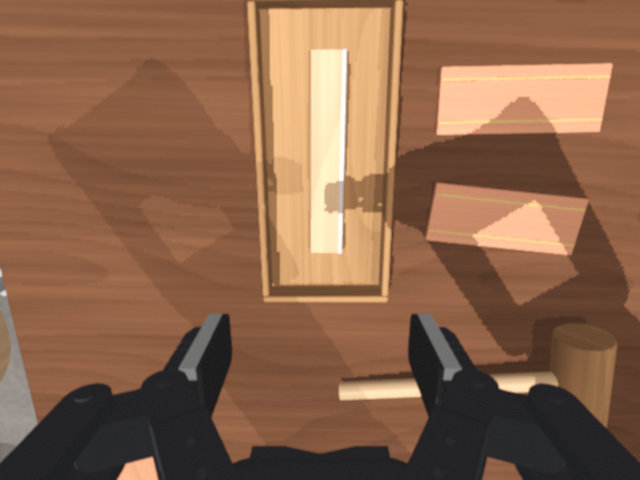

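```bash
cat >> h.py <<'E'
def strips(W,zlo=4.2,zhi=9.5):
    z=W[...,2];q=((z>zlo)&(z<zhi)).astype(np.uint8)
    q=cv2.morphologyEx(q,cv2.MORPH_OPEN,np.ones((5,5),np.uint8))
    n,l,st,ce=cv2.connectedComponentsWithStats(q);out=[]
    for i in range(1,n):
        if st[i,4]<800: continue
        P=W[l==i];(c,s,a)=cv2.minAreaRect(P[:,:2].astype(np.float32))
        if s[0]>s[1]: a-=90;s=s[::-1]      # a = direction of the 54 side
        a=(a+90)%180-90
        out.append((np.round(c,1),np.round(s,1),round(a,1),round(float(np.median(P[:,2])),1),ce[i].round()))
    return out
E
python3 - <<'E'
from h import *
for n in ('w5','w1'):
    W=np.load(f'pics/{n}.npz')['W'];
    for o in strips(W): print(n,*o)
plan([(534,268,100,4)],.085)
E
```

```text
w5 [481. 428.] [104.  239.9] -88.5 7.1 [324. 141.]
w5 [536.1 262.6] [ 54.1 140.9] 2.1 7.3 [522.  99.]
w5 [432.  259.3] [ 54.4 141.2] -4.7 7.3 [505. 219.]
w1 [429.2 218.9] [54.4 59.9] -4.6 7.1 [208.  27.]
w1 [538.4 215.3] [47.  53.9] -87.7 7.1 [296.  19.]
w1 [649.7 206. ] [31.7 54.1] 86.5 7.1 [389.  13.]
w1 [ 752.4 -241.8] [54.1 98.4] 15.4 7.5 [477. 322.]
w1 [ 459.  -256.2] [ 54.1 141.2] -0.0 7.6 [289. 354.]
w1 [ 608.2 -277.8] [ 54.  141.7] 5.3 7.5 [384. 356.]
[[0.085,0.007,0.0117,0.0079,-6.63],[0.085,0.0055,0.0124,0.0079,-6.63],[0.085,0.0041,0.013,0.0079,-6.62],[0.085,0.0026,0.0134,0.0079,-6.63],[0.085,0.001,0.0136,0.0079,-6.62],[0.085,-0.0006,0.0136,0.0079,-6.63],[0.085,-0.0022,0.0134,0.008,-6.62],[0.085,-0.0037,0.0131,0.0079,-6.63],[0.085,-0.0052,0.0126,0.008,-6.62],[0.085,-0.0066,0.0119,0.0079,-6.63]]
[[0.085,-0.0079,0.0111,0.008,-6.62],[0.085,-0.0091,0.0101,0.0079,-6.63],[0.085,-0.0103,0.009,0.008,-6.62],[0.085,-0.0112,0.0077,0.0079,-6.63]]
```

Emit:
{"api": "apply_moves", "payload": {
  "moves": [
    [0.07, 0.007, 0.012, 0.008, -6.5],
    [0.07, 0.006, 0.012, 0.008, -6.5],
    [0.07, 0.004, 0.013, 0.008, -6.5],
    [0.07, 0.003, 0.013, 0.008, -6.5],
    [0.07, 0.001, 0.014, 0.008, -6.5],
    [0.07, -0.001, 0.014, 0.008, -6.5],
    [0.07, -0.002, 0.013, 0.008, -6.5],
    [0.07, -0.004, 0.013, 0.008, -6.5],
    [0.07, -0.005, 0.013, 0.008, -6.5],
    [0.07, -0.007, 0.012, 0.008, -6.5]
  ]
}}

```text
time: 11.62
position: [501.2, 310.1, 122.8]
orientation: [-2.626, -1.723, 0.003]
contact_force: [-0.7, 0.4, -0.3]
opening: 70.0
```

```bash
python3 - <<'E'
from h import *
print(bot.sense()['position'])
plan([(536.1,262.7,60,2.1)],.07)
E
```

```text
[501.23562486 310.10125039 122.7560539 ]
[[0.07,-0.0074,0.0127,0.0157,-6.39],[0.07,-0.0088,0.0118,0.0157,-6.39],[0.07,-0.01,0.0108,0.0157,-6.38],[0.07,-0.0112,0.0096,0.0157,-6.39]]
```

Emit:
{"api": "apply_moves", "payload": {
  "moves": [
    [0.07, -0.007, 0.013, 0.014, -6.4],
    [0.07, -0.009, 0.012, 0.014, -6.4],
    [0.07, -0.01, 0.011, 0.014, -6.4],
    [0.07, -0.011, 0.01, 0.014, -6.4],
    [0.07, 0, 0, 0, 0],
    [0.07, 0, 0, 0, 0],
    [0.07, 0, 0, 0, 0]
  ]
}}

```text
time: 12.2
position: [537.1, 263.8, 68.2]
orientation: [-2.188, -2.253, 0.001]
contact_force: [0.3, 0.6, -0.2]
opening: 70.4
```

```bash
python3 - <<'E'
from h import *
print(bot.sense()['position'])
plan([(536.1,262.7,-2,2.1)],.07)
E
```

```text
[537.06815486 263.80866114  68.15417624]
[[0.07,-0.0005,-0.0005,0.0351,-0.22],[0.07,-0.0006,-0.0005,0.0351,-0.21]]
```

Emit:
{"api": "apply_moves", "payload": {
  "moves": [
    [0.07, -0.001, -0.001, 0.033, -0.4],
    [0.07, 0, 0, 0.025, 0],
    [0.07, 0, 0, 0.01, 0],
    [0.07, 0, 0, 0.001, 0],
    [0.07, 0, 0, 0, 0],
    [0.05, 0, 0, 0, 0],
    [0.05, 0, 0, 0, 0],
    [0.05, 0, 0, 0, 0],
    [0.05, 0, 0, 0, 0]
  ],
  "force": 50
}}

```text
time: 12.95
position: [538.0, 263.2, 1.8]
orientation: [2.177, 2.263, 0.004]
contact_force: [-2.2, 0.6, 6.4]
opening: 50.4
```

Emit:
{"api": "apply_moves", "payload": {
  "moves": [
    [0.07, 0, 0, -0.004, 0],
    [0.07, 0, 0, -0.003, 0],
    [0.07, -0.001, -0.002, 0, 0],
    [0.07, 0, 0, 0.007, 0],
    [0.07, 0, 0, 0.004, 0],
    [0.07, 0, 0, 0.002, 0],
    [0.07, 0, 0, 0, 0],
    [0.07, 0, 0, 0, 0]
  ]
}}

```text
time: 13.62
position: [534.3, 261.3, -7.4]
orientation: [-2.178, -2.264, 0.001]
contact_force: [-0.5, 0.4, 0.4]
opening: 70.0
```

```bash
python3 - <<'E'
from h import *
s=bot.sense();print(s['position'],s['contact_force'],s['opening'])
c=cap('wrist');save(c,'w6')
E
```

```text
[534.31631853 261.30419117  -7.36433043] [-0.54659531  0.39561933  0.35840781] 70.01724897173904
```

View pics/w6.png

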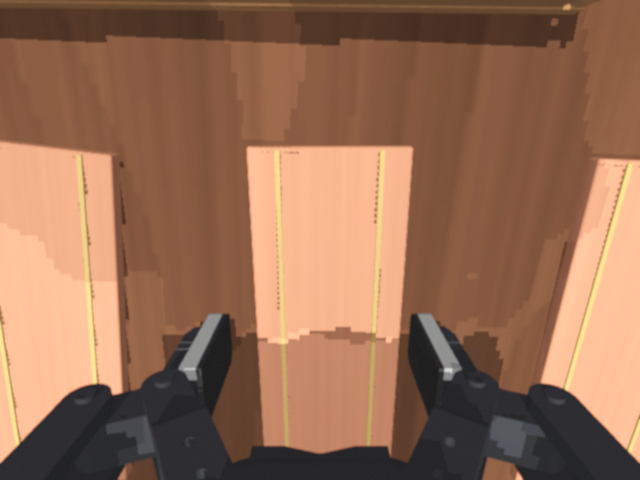

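Emit:
{"api": "apply_moves", "payload": {
  "moves": [
    [0.07, 0, 0, -0.003, 0],
    [0.06, 0, 0, -0.0005, 0],
    [0.05, 0, 0, 0, 0],
    [0.05, 0, 0, 0, 0],
    [0.05, 0, 0, 0, 0],
    [0.05, 0, 0, 0, 0],
    [0.05, 0, 0, 0, 0]
  ],
  "force": 50
}}

```text
time: 14.25
position: [535.4, 261.6, -2.3]
orientation: [2.177, 2.264, 0.002]
contact_force: [0.2, -0.5, 5.5]
opening: 52.1
```

Emit:
{"api": "apply_moves", "payload": {
  "moves": [
    [0.05, 0, 0, -0.005, 0],
    [0.05, 0, 0, -0.015, 0],
    [0.05, 0, 0, -0.025, 0],
    [0.05, 0, 0, -0.025, 0],
    [0.05, 0, 0, 0, 0],
    [0.05, 0, 0, 0, 0]
  ]
}}

```text
time: 14.75
position: [535.9, 261.8, 68.5]
orientation: [2.176, 2.263, 0.005]
contact_force: [-0.1, -0.6, -0.5]
opening: 52.2
```

```bash
python3 - <<'E'
from h import *
s=bot.sense();print(s['position'],s['contact_force'],s['opening'])
c=cap('wrist');save(c,'w7');W=cloud(c)
for o in strips(W,4,9.5): print('bench strip',*o)
for o in strips(W,55,110): print('held?',*o)
E
```

```text
[535.86784967 261.76452441  68.47211332] [-0.09416481 -0.63904762 -0.54151584] 52.17605261276857
bench strip [493.1 386.3] [ 11.3 219. ] -88.1 7.0 [246.  12.]
bench strip [432.3 259.2] [ 55.  140.8] -4.8 7.2 [133. 248.]
bench strip [650.4 261.4] [ 55.3 140.8] 0.0 7.2 [521. 257.]
held? [536.6 267. ] [ 79.7 131.5] 2.1 78.0 [319. 295.]
```

```bash
python3 - <<'E'
from h import *
t=dk(27,-0.9,5);print(t)
for i in range(5): print(i+1,dk(27+34*i,0,5).round(1))
plan([(t[0],t[1],120,-6.8)],.05)
E
```

```text
[468.28285577  28.86327512  56.81125303]
1 [468.4  29.8  56.8]
2 [499.2  26.1  70.6]
3 [530.1  22.4  84.5]
4 [560.9  18.8  98.3]
5 [591.8  15.1 112.1]
[[0.05,-0.0328,-0.0108,-0.0076,1.29],[0.05,-0.0331,-0.01,-0.0076,1.29],[0.05,-0.0333,-0.0093,-0.0076,1.29],[0.05,-0.0335,-0.0085,-0.0076,1.29],[0.05,-0.0336,-0.0078,-0.0076,1.29],[0.05,-0.0338,-0.007,-0.0076,1.29],[0.05,-0.034,-0.0062,-0.0075,1.29]]
```

Emit:
{"api": "apply_moves", "payload": {
  "moves": [
    [0.05, -0.015, -0.005, -0.03, 1.3],
    [0.05, -0.033, -0.011, -0.02, 1.3],
    [0.05, -0.035, -0.01, -0.002, 1.3],
    [0.05, -0.037, -0.009, 0, 1.3],
    [0.05, -0.038, -0.008, 0, 1.3],
    [0.05, -0.038, -0.008, 0, 1.3],
    [0.05, -0.038, -0.008, 0, 1.2],
    [0.05, 0, 0, 0, 0],
    [0.05, 0, 0, 0, 0]
  ]
}}

```text
time: 15.55
position: [465.6, 27.9, 117.4]
orientation: [-2.352, -2.08, 0.003]
contact_force: [-0.9, 0.6, -0.9]
opening: 52.0
```

```bash
python3 - <<'E'
from h import *
s=bot.sense();print(s['position'],s['contact_force'],s['opening'])
t=dk(27,-0.9,5)
plan([(t[0],t[1],76,-6.8)],.05)
E
```

```text
[465.62426807  27.91234952 117.42146496] [-0.92884718  0.58890708 -0.91209716] 51.97292342863334
[[0.05,0.0006,0.0013,0.0207,-0.11],[0.05,0.0007,0.0012,0.0207,-0.11]]
```

Emit:
{"api": "apply_moves", "payload": {
  "moves": [
    [0.05, 0.001, 0.002, 0.02, -0.2],
    [0.05, 0, 0, 0.017, 0],
    [0.05, 0, 0, 0.005, 0],
    [0.05, 0, 0, 0, 0],
    [0.05, 0, 0, 0.002, 0],
    [0.05, 0, 0, 0.002, 0],
    [0.05, 0, 0, 0, 0],
    [0.05, 0, 0, 0, 0]
  ]
}}

```text
time: 16.22
position: [469.6, 30.4, 73.3]
orientation: [2.344, 2.091, 0.001]
contact_force: [-0.1, 1.1, -1.3]
opening: 51.9
```

Emit:
{"api": "apply_moves", "payload": {
  "moves": [
    [0.05, -0.0015, -0.001, 0.002, 0],
    [0.05, 0, 0, 0.002, 0],
    [0.05, 0, 0, 0.001, 0],
    [0.05, 0, 0, 0.001, 0],
    [0.05, 0, 0, 0, 0],
    [0.05, 0, 0, 0, 0]
  ]
}}

```text
time: 16.72
position: [468.0, 28.9, 66.7]
orientation: [-2.345, -2.09, 0.0]
contact_force: [0.1, 0.8, -1.2]
opening: 51.4
```

Emit:
{"api": "apply_moves", "payload": {
  "moves": [
    [0.05, 0, 0, 0.001, 0],
    [0.05, 0, 0, 0.001, 0],
    [0.05, 0, 0, 0.001, 0],
    [0.05, 0, 0, 0, 0],
    [0.05, 0, 0, 0, 0]
  ]
}}

```text
time: 17.13
position: [467.9, 29.0, 63.7]
orientation: [-2.345, -2.09, 0.0]
contact_force: [-0.4, -0.7, -1.4]
opening: 52.3
```

Emit:
{"api": "apply_moves", "payload": {
  "moves": [
    [0.05, 0, 0, 0.001, 0],
    [0.05, 0, 0, 0.001, 0],
    [0.05, 0, 0, 0.0005, 0],
    [0.05, 0, 0, 0, 0],
    [0.05, 0, 0, 0, 0]
  ]
}}

```text
time: 17.55
position: [468.3, 28.9, 61.7]
orientation: [2.345, 2.09, 0.0]
contact_force: [-1.7, 0.6, 3.9]
opening: 52.0
```

Emit:
{"api": "apply_moves", "payload": {
  "moves": [
    [0.054, 0, 0, 0, 0],
    [0.056, 0, 0, 0, 0],
    [0.058, 0, 0, 0, 0],
    [0.06, 0, 0, 0, 0],
    [0.06, 0, 0, 0, 0],
    [0.062, 0, 0, -0.004, 0],
    [0.066, 0, 0, -0.008, 0],
    [0.07, 0, 0, -0.02, 0],
    [0.07, 0, 0, -0.035, 0],
    [0.07, 0, 0, -0.035, 0]
  ]
}}

```text
time: 18.38
position: [467.7, 29.0, 164.5]
orientation: [-2.345, -2.09, 0.001]
contact_force: [0.9, 0.7, 1.2]
opening: 70.4
```

Emit:
{"api": "apply_moves", "payload": {
  "moves": [
    [0.07, 0.02, 0, -0.04, 0],
    [0.07, 0.02, 0.01, -0.04, 0],
    [0.07, 0.02, 0.01, -0.01, 0],
    [0.07, 0, 0, 0, 0]
  ]
}}

```text
time: 18.72
position: [497.9, 85.3, 252.9]
orientation: [2.338, 2.088, 0.015]
contact_force: [-0.8, -0.1, -0.1]
opening: 69.9
```

```bash
cat > chk.py <<'E'
from h import *
import sys
k=int(sys.argv[1]); x0=34*(k-1)+27
c=cap('wrist');save(c,sys.argv[2]);W=cloud(c);Q=D(W)
# strip top surface relative to ideal plane of strip k (10.2 deg flatter than deck)
a=np.radians(10.2);ex=np.array([np.cos(a),0,-np.sin(a)]);en=np.array([np.sin(a),0,np.cos(a)]);o=np.array([x0,0,5.])
S=np.stack([(Q-o)@ex,Q[...,1],(Q-o)@en],-1)
hs=cv2.cvtColor(c['pixels'],cv2.COLOR_RGB2HSV);cu=(hs[...,0]<16)&(hs[...,1]>85)
q=((abs(S[...,2]-6)<3.2)&(abs(S[...,0])<45)&(abs(S[...,1])<100)&cu).astype(np.uint8)
q=cv2.morphologyEx(q,cv2.MORPH_OPEN,np.ones((3,3),np.uint8))
n,l,st,_=cv2.connectedComponentsWithStats(q);i=1+np.argmax(st[1:,4]);P=S[l==i]
r=cv2.minAreaRect(P[:,:2].astype(np.float32));b=cv2.boxPoints(r)
m=abs(P[:,0])<22;kf=np.linalg.lstsq(np.c_[P[m][:,:2],np.ones(m.sum())],P[m][:,2],rcond=None)[0]
print('strip',k,'n',len(P),'centre err x,y',np.round(r[0],1),'size',np.round(r[1],1),'ang',round(r[2],1),'z0',kf[2].round(1),'pitch err',np.degrees(kf[0]).round(1),'roll',np.degrees(kf[1]).round(1))
print('lower edge x',np.percentile(P[:,0],.5).round(1),'upper',np.percentile(P[:,0],99.5).round(1),'tcp',bot.sense()['position'].round(1))
E
python3 chk.py 1 w8
```

```text
strip 1 n 4657 centre err x,y [ 1.  -0.4] size [ 32.5 141.2] ang 0.2 z0 5.8 pitch err 0.4 roll -0.0
lower edge x -14.9 upper 16.8 tcp [495.7  84.2 249.9]
```

View pics/w8.png

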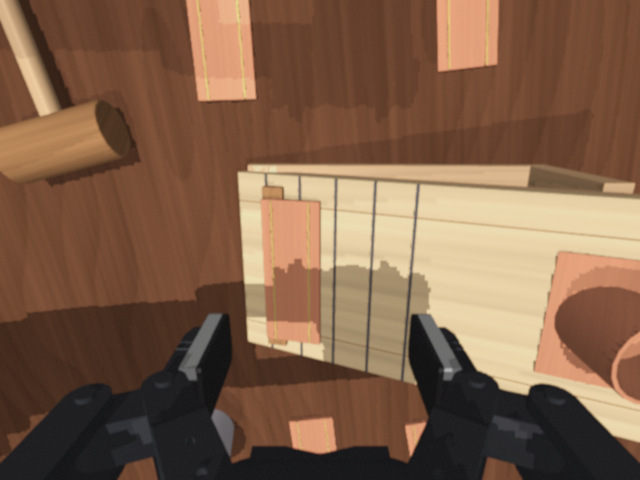

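```bash
sed -i 's/&cu)/)/;s/)<3.2)/)<2.6)/;s/abs(S\[...,0\])<45/abs(S[...,0])<33/' chk.py; python3 chk.py 1 w8b
python3 - <<'E'
from h import *
plan([(432.1,259.3,60,-4.7)],.07)
E
```

```text
strip 1 n 8038 centre err x,y [ 1.2 -0. ] size [ 54.4 140.6] ang 0.1 z0 5.9 pitch err 0.4 roll -0.0
lower edge x -25.4 upper 28.1 tcp [494.   83.5 247.8]
[[0.07,0.024,-0.0116,0.0268,-0.25],[0.07,0.024,-0.0115,0.0268,-0.25],[0.07,0.0241,-0.0114,0.0268,-0.26],[0.07,0.0241,-0.0113,0.0268,-0.25],[0.07,0.0241,-0.0112,0.0269,-0.26],[0.07,0.0242,-0.0111,0.0268,-0.25],[0.07,0.0243,-0.011,0.0269,-0.26]]
```

Emit:
{"api": "apply_moves", "payload": {
  "moves": [
    [0.07, 0.025, -0.012, 0.025, -0.26],
    [0.07, 0.024, -0.012, 0.025, -0.26],
    [0.07, 0.024, -0.011, 0.025, -0.26],
    [0.07, 0.024, -0.011, 0.025, -0.26],
    [0.07, 0.024, -0.011, 0.025, -0.26],
    [0.07, 0.024, -0.011, 0.025, -0.26],
    [0.07, 0.024, -0.011, 0.025, -0.26],
    [0.07, 0, 0, 0, 0],
    [0.07, 0, 0, 0, 0],
    [0.07, 0, 0, 0, 0]
  ]
}}

```text
time: 19.65
position: [431.7, 258.4, 71.6]
orientation: [-2.312, -2.127, 0.002]
contact_force: [0.5, 0.5, 0.7]
opening: 69.7
```

```bash
python3 - <<'E'
from h import *
print(bot.sense()['position'])
c=cap('wrist');save(c,'w9')
for o in strips(cloud(c)): print(*o)
plan([(432.1,259.3,-3.2,-4.7)],.07)
E
```

```text
[431.72722268 258.38047861  71.55180703]
[440.8 381.5] [ 18.4 158.1] 85.7 7.1 [266.  14.]
[432.4 259.1] [ 54.2 140. ] -4.7 7.2 [319. 247.]
[[0.07,0.0004,-0.0003,0.0378,-0.05],[0.07,0.0005,-0.0004,0.0378,-0.05]]
```

Emit:
{"api": "apply_moves", "payload": {
  "moves": [
    [0.07, 0.001, 0, 0.035, 0],
    [0.07, 0, 0, 0.028, 0],
    [0.07, 0, 0, 0.009, 0],
    [0.07, 0, 0, 0.003, 0],
    [0.07, 0, 0, 0, 0],
    [0.06, 0, 0, 0, 0],
    [0.05, 0, 0, 0, 0],
    [0.05, 0, 0, 0, 0],
    [0.05, 0, 0, 0, 0],
    [0.05, 0, 0, 0, 0]
  ]
}}

```text
time: 20.53
position: [433.7, 260.6, -0.8]
orientation: [2.31, 2.126, 0.004]
contact_force: [-1.6, -1.7, 6.1]
opening: 51.6
```

Emit:
{"api": "apply_moves", "payload": {
  "moves": [
    [0.05, 0, 0, 0, 0],
    [0.05, 0, 0, -0.005, 0],
    [0.05, 0, 0, -0.015, 0],
    [0.05, 0, 0, -0.025, 0],
    [0.05, 0, 0, -0.025, 0],
    [0.05, 0, 0, -0.035, 0],
    [0.05, 0, 0, -0.03, 0],
    [0.05, 0, 0, 0, 0],
    [0.05, 0, 0, 0, 0]
  ]
}}

```text
time: 21.28
position: [433.9, 261.0, 135.1]
orientation: [2.309, 2.126, 0.009]
contact_force: [-0.2, -1.0, -1.3]
opening: 51.5
```

```bash
cat > held.py <<'E'
from h import *
import sys
k=int(sys.argv[1])
c=cap('wrist');save(c,'h%d'%k);W=cloud(c)
s=bot.sense();Rm=R.from_rotvec(s['orientation']).as_matrix();T=(W-s['position'])@Rm
print(s['position'].round(1),s['opening'])
q=((T[...,2]<-6)&(T[...,2]>-13)&(abs(T[...,1])<24)&(abs(T[...,0])<100)).astype(np.uint8)
P=T[q>0];print('n',len(P),'tool x range',np.percentile(P[:,0],[.2,99.8]).round(1),'top z',np.median(P[:,2]).round(1))
off=np.percentile(P[:,0],.2)+70  # far end used with camera side: report both
t=dk(34*(k-1)+27,0,5);print('strip centre offset along tool x (from + end):',(np.percentile(P[:,0],99.8)-70).round(1))
print('target',t)
E
python3 held.py 2; cat >> held.py <<'E'
E
```

```text
[432.4 260.5 133. ] 51.658456033943324
n 36844 tool x range [-59.2  69.5] top z -9.9
strip centre offset along tool x (from + end): -0.5
target [499.23811258  26.10334032  70.63025574]
```

```bash
python3 - <<'E'
from h import *
t=dk(60,1,5);print(t)
p,y=plan([(t[0],t[1],130,-6.8)],.05)
E
```

```text
[498.4488664   27.20380416  70.22273912]
[[0.05,-0.0324,0.0122,0.0004,0.29],[0.05,-0.0324,0.0123,0.0004,0.29],[0.05,-0.0323,0.0125,0.0004,0.3],[0.05,-0.0322,0.0126,0.0005,0.29],[0.05,-0.0322,0.0128,0.0004,0.3],[0.05,-0.0321,0.013,0.0005,0.29],[0.05,-0.0321,0.0132,0.0004,0.3]]
```

Emit:
{"api": "apply_moves", "payload": {
  "moves": [
    [0.05, -0.032, 0.012, 0, 0.3],
    [0.05, -0.032, 0.012, 0, 0.3],
    [0.05, -0.032, 0.012, 0, 0.3],
    [0.05, -0.032, 0.013, 0, 0.3],
    [0.05, -0.032, 0.013, 0, 0.3],
    [0.05, -0.032, 0.013, 0, 0.3],
    [0.05, -0.033, 0.013, 0.015, 0.3],
    [0.05, 0, 0, 0.02, 0],
    [0.05, 0, 0, 0, 0],
    [0.05, 0, 0, 0, 0]
  ]
}}

```text
time: 22.17
position: [494.9, 28.0, 94.7]
orientation: [-2.347, -2.08, 0.006]
contact_force: [0.1, 1.3, -0.9]
opening: 51.7
```

```bash
python3 - <<'E'
from h import *
s=bot.sense();print(s['position'],s['contact_force'],s['opening'])
t=dk(60,1,5)
plan([(t[0],t[1],76.5,-6.8)],.05)
E
```

```text
[494.94186639  28.01053975  94.65194698] [ 0.09226083  1.26315964 -0.89909246] 51.68666409254409
[[0.05,-0.0004,0.0036,0.0182,-0.11]]
```

Emit:
{"api": "apply_moves", "payload": {
  "moves": [
    [0.05, -0.001, 0.002, 0.01, -0.1],
    [0.05, 0, 0, 0.004, 0],
    [0.05, 0, 0, 0.001, 0],
    [0.05, 0, 0, 0, 0],
    [0.05, 0, 0, 0, 0]
  ]
}}

```text
time: 22.58
position: [499.4, 27.1, 82.2]
orientation: [2.347, 2.088, 0.0]
contact_force: [-0.0, 0.9, -1.9]
opening: 51.6
```

Emit:
{"api": "apply_moves", "payload": {
  "moves": [
    [0.05, 0, -0.001, 0.002, 0],
    [0.05, 0, 0, 0.002, 0],
    [0.05, 0, 0, 0.001, 0],
    [0.05, 0, 0, 0.001, 0],
    [0.05, 0, 0, 0, 0],
    [0.05, 0, 0, 0, 0]
  ]
}}

```text
time: 23.08
position: [498.3, 26.5, 75.9]
orientation: [-2.348, -2.087, 0.0]
contact_force: [0.9, -0.1, -1.5]
opening: 52.1
```

Lower slightly and release.

Emit:
{"api": "apply_moves", "payload": {
  "moves": [
    [0.05, 0.0005, 0, 0.001, 0],
    [0.05, 0, 0, 0, 0],
    [0.054, 0, 0, 0, 0],
    [0.056, 0, 0, 0, 0],
    [0.058, 0, 0, 0, 0],
    [0.06, 0, 0, 0, 0],
    [0.06, 0, 0, 0, 0],
    [0.062, 0, 0, -0.004, 0],
    [0.066, 0, 0, -0.008, 0],
    [0.07, 0, 0, -0.02, 0]
  ]
}}

```text
time: 23.92
position: [496.9, 27.3, 105.7]
orientation: [-2.346, -2.085, 0.004]
contact_force: [-0.4, 1.0, 0.3]
opening: 70.2
```

Emit:
{"api": "apply_moves", "payload": {
  "moves": [
    [0.07, 0, 0, -0.035, 0],
    [0.07, 0.02, 0, -0.04, 0],
    [0.07, 0.03, 0, -0.04, 0],
    [0.07, 0.03, 0, -0.04, 0],
    [0.07, 0, 0, 0, 0],
    [0.07, 0, 0, 0, 0]
  ]
}}

```text
time: 24.42
position: [508.3, 96.3, 249.4]
orientation: [2.342, 2.086, 0.008]
contact_force: [-0.4, -0.6, -0.7]
opening: 70.0
```

```bash
python3 chk.py 1 w10; python3 chk.py 2 w10
python3 - <<'E'
from h import *
plan([(650.4,261.4,70,0)],.07)
E
```

```text
strip 1 n 4300 centre err x,y [-10.6  -0. ] size [140.5  32.7] ang 89.5 z0 5.8 pitch err 0.1 roll -0.0
lower edge x -25.7 upper 5.2 tcp [506.9  95.6 247.1]
strip 2 n 8567 centre err x,y [ 0.7 -0.3] size [ 54.5 140.8] ang 0.1 z0 6.0 pitch err -0.0 roll -0.0
lower edge x -25.8 upper 27.6 tcp [506.1  95.1 245.6]
[[0.07,0.0228,0.0155,0.022,-0.84],[0.07,0.0225,0.0158,0.0219,-0.84],[0.07,0.0223,0.0161,0.022,-0.84],[0.07,0.022,0.0165,0.0219,-0.84],[0.07,0.0218,0.0168,0.022,-0.84],[0.07,0.0216,0.0171,0.0219,-0.84],[0.07,0.0213,0.0174,0.022,-0.84],[0.07,0.021,0.0177,0.0219,-0.85]]
```

Emit:
{"api": "apply_moves", "payload": {
  "moves": [
    [0.07, 0.023, 0.016, 0.02, -0.84],
    [0.07, 0.023, 0.016, 0.02, -0.84],
    [0.07, 0.022, 0.016, 0.02, -0.84],
    [0.07, 0.022, 0.016, 0.021, -0.84],
    [0.07, 0.022, 0.017, 0.021, -0.84],
    [0.07, 0.022, 0.017, 0.021, -0.84],
    [0.07, 0.021, 0.017, 0.022, -0.84],
    [0.07, 0.021, 0.018, 0.022, -0.84],
    [0.07, 0, 0, 0, 0],
    [0.07, 0, 0, 0, 0]
  ]
}}

```text
time: 25.35
position: [648.2, 261.1, 73.1]
orientation: [-2.219, -2.217, 0.012]
contact_force: [0.1, 0.0, 0.2]
opening: 70.0
```

```bash
python3 - <<'E'
from h import *
print(bot.sense()['position'])
c=cap('wrist');save(c,'w11')
for o in strips(cloud(c)): print(*o)
plan([(650.4,261.4,-3,0.)],.07)
E
```

```text
[648.21019806 261.1464481   73.08385747]
[545.4 387.9] [ 11.8 100.3] -89.8 7.1 [98. 12.]
[650.4 261.7] [ 54.3 140.1] -0.1 7.2 [323. 247.]
[[0.07,0.0002,0.0003,0.0263,-0.02],[0.07,0.0002,0.0003,0.0263,-0.02],[0.07,0.0001,0.0004,0.0264,-0.02]]
```

Emit:
{"api": "apply_moves", "payload": {
  "moves": [
    [0.07, 0, 0.0005, 0.035, 0],
    [0.07, 0, 0, 0.03, 0],
    [0.07, 0, 0, 0.01, 0],
    [0.07, 0, 0, 0.004, 0],
    [0.07, 0, 0, 0, 0],
    [0.06, 0, 0, 0, 0],
    [0.05, 0, 0, 0, 0],
    [0.05, 0, 0, 0, 0],
    [0.05, 0, 0, 0, 0],
    [0.05, 0, 0, 0, 0]
  ]
}}

```text
time: 26.23
position: [652.6, 262.2, 3.1]
orientation: [2.221, 2.22, 0.003]
contact_force: [-3.3, -1.4, 6.8]
opening: 49.8
```

Emit:
{"api": "apply_moves", "payload": {
  "moves": [
    [0.05, 0, 0, 0, 0],
    [0.05, 0, 0, -0.005, 0],
    [0.05, 0, 0, -0.015, 0],
    [0.05, 0, 0, -0.03, 0],
    [0.05, 0, 0, -0.035, 0],
    [0.05, 0, 0, -0.035, 0],
    [0.05, 0, 0, -0.035, 0],
    [0.05, 0, 0, 0, 0],
    [0.05, 0, 0, 0, 0]
  ]
}}

```text
time: 26.98
position: [654.2, 262.8, 161.1]
orientation: [2.218, 2.217, 0.013]
contact_force: [-1.2, -0.5, -0.0]
opening: 50.1
```

```bash
python3 held.py 3; python3 - <<'E'
from h import *
t=dk(94.2,1,5);print(t)
plan([(t[0],t[1],150,-6.8)],.05)
E
```

```text
[652.6 262.4 158. ] 50.03271790107218
n 129 tool x range [-11.4  11. ] top z -10.5
strip centre offset along tool x (from + end): -59.0
target [530.0871001   22.44970202  84.45020132]
[529.47931855  23.52867387  84.1239785 ]
[[0.05,-0.0299,-0.0154,0.001,0.85],[0.05,-0.0301,-0.0149,0.001,0.85],[0.05,-0.0303,-0.0145,0.001,0.85],[0.05,-0.0305,-0.014,0.001,0.84],[0.05,-0.0307,-0.0136,0.001,0.85],[0.05,-0.0309,-0.0131,0.001,0.84],[0.05,-0.0311,-0.0127,0.001,0.85],[0.05,-0.0313,-0.0122,0.001,0.84]]
```

Emit:
{"api": "apply_moves", "payload": {
  "moves": [
    [0.07, 0, -0.001, 0.035, 0],
    [0.07, 0, 0, 0.04, 0],
    [0.07, 0, 0, 0.04, 0],
    [0.07, 0, 0, 0.03, 0],
    [0.07, 0, 0, 0.005, 0],
    [0.07, 0, 0, 0, 0],
    [0.07, 0, 0, 0, 0],
    [0.07, 0, 0, 0, 0]
  ]
}}

```text
time: 27.7
position: [652.6, 262.6, 7.8]
orientation: [2.22, 2.219, 0.006]
contact_force: [0.5, 0.5, 0.1]
opening: 70.0
```

```bash
python3 - <<'E'
from h import *
c=cap('wrist');
for o in strips(cloud(c)): print(*o)
print(bot.sense()['position'])
E
```

```text
[650.7 262.1] [ 54.3 140. ] -0.1 7.2 [312. 291.]
[652.73990679 262.60489283   8.12381947]
```

Strip unmoved (650.7, 262.1). Shift −2 mm in x and go down 11.

Emit:
{"api": "apply_moves", "payload": {
  "moves": [
    [0.07, 0, -0.002, 0.006, 0],
    [0.07, 0, 0, 0.004, 0],
    [0.07, 0, 0, 0.001, 0],
    [0.07, 0, 0, 0, 0],
    [0.07, 0, 0, 0, 0]
  ]
}}

```text
time: 28.17
position: [648.3, 262.1, -6.2]
orientation: [-2.222, -2.221, 0.0]
contact_force: [0.1, 0.6, -0.3]
opening: 70.1
```

Emit:
{"api": "apply_moves", "payload": {
  "moves": [
    [0.07, 0, 0.002, -0.0025, 0],
    [0.06, 0, 0, 0, 0],
    [0.05, 0, 0, 0, 0],
    [0.05, 0, 0, 0, 0],
    [0.05, 0, 0, 0, 0],
    [0.05, 0, 0, 0, 0],
    [0.05, 0, 0, 0, 0]
  ]
}}

```text
time: 28.75
position: [651.5, 262.3, -2.5]
orientation: [2.221, 2.22, 0.003]
contact_force: [0.9, 0.5, 4.9]
opening: 52.5
```

Emit:
{"api": "apply_moves", "payload": {
  "moves": [
    [0.05, 0, 0, 0, 0],
    [0.05, 0, 0, -0.005, 0],
    [0.05, 0, 0, -0.015, 0],
    [0.05, 0, 0, -0.03, 0],
    [0.05, 0, 0, -0.035, 0],
    [0.05, 0, 0, -0.035, 0],
    [0.05, 0, 0, -0.035, 0],
    [0.05, 0, 0, 0, 0],
    [0.05, 0, 0, 0, 0]
  ]
}}

```text
time: 29.5
position: [652.3, 262.6, 155.8]
orientation: [2.219, 2.218, 0.009]
contact_force: [-0.4, -0.1, -1.7]
opening: 52.1
```

```bash
python3 held.py 3; python3 - <<'E'
from h import *
t=dk(94.2,0.5,5);print(t)
plan([(t[0],t[1],150,-6.8)],.05)
E
```

```text
[650.6 262.2 152.8] 51.83222958990182
n 26447 tool x range [-58.   70.3] top z -12.4
strip centre offset along tool x (from + end): 0.3
target [530.0871001   22.44970202  84.45020132]
[529.42028006  23.03217192  84.12450232]
[[0.05,-0.0299,-0.0151,0.0003,0.85],[0.05,-0.0301,-0.0147,0.0004,0.85],[0.05,-0.0303,-0.0142,0.0003,0.85],[0.05,-0.0306,-0.0138,0.0004,0.84],[0.05,-0.0307,-0.0134,0.0003,0.85],[0.05,-0.031,-0.0129,0.0004,0.84],[0.05,-0.0311,-0.0124,0.0003,0.85],[0.05,-0.0313,-0.012,0.0004,0.84]]
```

Emit:
{"api": "apply_moves", "payload": {
  "moves": [
    [0.05, -0.03, -0.015, 0, 0.85],
    [0.05, -0.03, -0.015, 0, 0.85],
    [0.05, -0.03, -0.014, 0, 0.85],
    [0.05, -0.031, -0.014, 0, 0.85],
    [0.05, -0.031, -0.013, 0, 0.85],
    [0.05, -0.031, -0.013, 0, 0.85],
    [0.05, -0.031, -0.012, 0.015, 0.85],
    [0.05, -0.032, -0.012, 0.025, 0.84],
    [0.05, 0, 0, 0.003, 0],
    [0.05, 0, 0, 0, 0]
  ]
}}

```text
time: 30.38
position: [526.0, 21.6, 105.1]
orientation: [-2.348, -2.077, 0.008]
contact_force: [-0.1, 0.3, -1.0]
opening: 51.9
```

Emit:
{"api": "apply_moves", "payload": {
  "moves": [
    [0.05, 0, 0, 0, 0],
    [0.05, 0, 0, 0, 0],
    [0.05, 0, 0, 0, 0]
  ]
}}

```text
time: 30.63
position: [530.6, 23.3, 109.3]
orientation: [2.348, 2.087, 0.001]
contact_force: [0.7, 0.2, -1.7]
opening: 52.1
```

```bash
python3 - <<'E'
from h import *
s=bot.sense();print(s['position'],s['contact_force'],s['opening'])
t=dk(94.2,0,5)
plan([(t[0],t[1],89,-6.8)],.05)
E
```

```text
[530.63648755  23.26736463 109.27620197] [ 0.72296845  0.18361164 -1.71749492] 52.118917309505896
[[0.05,-0.0009,-0.0012,0.0203,0.06]]
```

Settled. Adjust and lower.

Emit:
{"api": "apply_moves", "payload": {
  "moves": [
    [0.05, -0.001, -0.001, 0.009, 0],
    [0.05, 0, 0, 0.005, 0],
    [0.05, 0, 0, 0.002, 0],
    [0.05, 0, 0, 0.001, 0],
    [0.05, 0, 0, 0, 0],
    [0.05, 0, 0, 0, 0],
    [0.05, 0, 0, 0, 0]
  ]
}}

```text
time: 31.22
position: [528.9, 21.5, 92.0]
orientation: [2.349, 2.085, 0.0]
contact_force: [0.1, -0.3, -1.2]
opening: 52.1
```

Emit:
{"api": "apply_moves", "payload": {
  "moves": [
    [0.05, 0.001, 0.0005, 0.001, 0],
    [0.05, 0, 0, 0.001, 0],
    [0.05, 0, 0, 0.001, 0],
    [0.05, 0, 0, 0, 0],
    [0.05, 0, 0, 0, 0]
  ]
}}

```text
time: 31.63
position: [529.7, 22.5, 89.2]
orientation: [2.349, 2.085, 0.001]
contact_force: [-1.4, 0.3, 2.3]
opening: 52.3
```

Emit:
{"api": "apply_moves", "payload": {
  "moves": [
    [0.052, 0, 0, 0, 0],
    [0.054, 0, 0, 0, 0],
    [0.056, 0, 0, 0, 0],
    [0.058, 0, 0, 0, 0],
    [0.06, 0, 0, 0, 0],
    [0.06, 0, 0, 0, 0],
    [0.062, 0, 0, -0.004, 0],
    [0.066, 0, 0, -0.008, 0],
    [0.07, 0, 0, -0.02, 0],
    [0.07, 0, 0, -0.035, 0]
  ]
}}

```text
time: 32.47
position: [527.4, 22.7, 153.9]
orientation: [-2.347, -2.082, 0.005]
contact_force: [0.3, -0.3, 0.8]
opening: 70.0
```

Emit:
{"api": "apply_moves", "payload": {
  "moves": [
    [0.07, 0, 0, -0.04, 0],
    [0.07, -0.01, 0, -0.04, 0],
    [0.07, -0.02, 0, -0.03, 0],
    [0.07, -0.02, 0, 0, 0],
    [0.07, 0, 0, 0, 0],
    [0.07, 0, 0, 0, 0]
  ]
}}

```text
time: 32.97
position: [523.9, -27.9, 266.8]
orientation: [2.35, 2.082, 0.002]
contact_force: [-0.8, 1.1, 0.0]
opening: 70.1
```

```bash
python3 chk.py 2 w12; python3 chk.py 3 w12
python3 - <<'E'
from h import *
c=cap('wrist')
for o in strips(cloud(c)): print(*o)
plan([(608.2,-277.8,80,5.3)],.07)
plan([(459,-256.2,80,0)],.07)
E
```

```text
strip 2 n 5998 centre err x,y [-10.4  -0.5] size [140.1  32.4] ang 90.0 z0 5.8 pitch err -0.3 roll -0.0
lower edge x -26.0 upper 5.4 tcp [523.4 -27.2 265.9]
strip 3 n 11705 centre err x,y [ 0.7 -0.4] size [140.1  54.4] ang 89.9 z0 5.8 pitch err 0.0 roll -0.0
lower edge x -25.7 upper 27.7 tcp [523.1 -26.7 265.3]
[ 753.1 -247.2] [ 54.7 109.7] 14.1 7.4 [531. 351.]
[ 459. -257.] [ 54.2 142.8] -0.4 7.4 [289. 383.]
[ 601.5 -277.9] [ 40.8 141.7] 5.4 7.4 [403. 389.]
[[0.07,-0.0266,0.0127,0.0206,-1.34],[0.07,-0.0269,0.0121,0.0205,-1.35],[0.07,-0.0272,0.0114,0.0206,-1.34],[0.07,-0.0274,0.0108,0.0205,-1.35],[0.07,-0.0277,0.0102,0.0206,-1.34],[0.07,-0.0279,0.0095,0.0205,-1.35],[0.07,-0.0281,0.0088,0.0206,-1.34],[0.07,-0.0283,0.0082,0.0205,-1.35],[0.07,-0.0286,0.0075,0.0206,-1.34]]
[[0.07,-0.0295,-0.0045,0.0231,-0.85],[0.07,-0.0294,-0.005,0.0231,-0.85],[0.07,-0.0293,-0.0054,0.0231,-0.85],[0.07,-0.0292,-0.0059,0.0231,-0.85],[0.07,-0.0291,-0.0063,0.0231,-0.85],[0.07,-0.0291,-0.0067,0.0232,-0.85],[0.07,-0.0289,-0.0072,0.0231,-0.85],[0.07,-0.0289,-0.0075,0.0232,-0.85]]
```

Emit:
{"api": "apply_moves", "payload": {
  "moves": [
    [0.07, -0.027, 0.013, 0.01, -1.35],
    [0.07, -0.027, 0.012, 0.01, -1.35],
    [0.07, -0.027, 0.011, 0.02, -1.35],
    [0.07, -0.027, 0.011, 0.022, -1.35],
    [0.07, -0.028, 0.01, 0.024, -1.35],
    [0.07, -0.028, 0.01, 0.025, -1.35],
    [0.07, -0.028, 0.009, 0.025, -1.35],
    [0.07, -0.028, 0.008, 0.025, -1.35],
    [0.07, -0.029, 0.007, 0.025, -1.35],
    [0.07, 0, 0, 0, 0]
  ]
}}

```text
time: 33.95
position: [605.3, -280.6, 70.5]
orientation: [-2.11, -2.313, 0.004]
contact_force: [-1.8, 1.3, -1.4]
opening: 70.1
```

Emit:
{"api": "apply_moves", "payload": {
  "moves": [
    [0.07, 0, 0, 0.02, 0],
    [0.07, 0, 0, 0.01, 0],
    [0.07, 0, 0, 0, 0],
    [0.07, 0, 0, 0, 0],
    [0.07, 0, 0, 0, 0]
  ]
}}

```text
time: 34.37
position: [609.0, -278.3, 50.9]
orientation: [2.114, 2.322, 0.0]
contact_force: [-0.7, -0.2, -0.8]
opening: 69.8
```

```bash
cat > pre.py <<'E'
from h import *
c=cap('wrist')
best=min(strips(cloud(c)),key=lambda o:abs(o[1][0]-54)+abs(o[1][1]-140)*.3);print(*best)
s=bot.sense();print(s['position'],s['opening'])
plan([(best[0][0],best[0][1],-3.2,best[2])],.07)
E
python3 pre.py
```

```text
[ 608.7 -277.4] [ 54.3 140.4] 5.3 7.2 [317. 258.]
[ 609.24215608 -278.65940363   51.35023779] 70.0321291972092
[[0.07,0.0007,-0.0002,0.0273,0.04],[0.07,0.0006,-0.0002,0.0273,0.04]]
```

Emit:
{"api": "apply_moves", "payload": {
  "moves": [
    [0.07, 0.001, 0, 0.03, 0],
    [0.07, 0, 0, 0.015, 0],
    [0.07, 0, 0, 0.007, 0],
    [0.07, 0, 0, 0.002, 0],
    [0.07, 0, 0, 0, 0],
    [0.07, 0, 0, 0, 0],
    [0.07, 0, 0, 0, 0]
  ]
}}

```text
time: 35.0
position: [609.1, -278.4, -2.9]
orientation: [2.115, 2.321, 0.0]
contact_force: [0.7, -0.2, -0.5]
opening: 70.2
```

Emit:
{"api": "apply_moves", "payload": {
  "moves": [
    [0.06, 0, 0, 0, 0],
    [0.05, 0, 0, 0, 0],
    [0.05, 0, 0, 0, 0],
    [0.05, 0, 0, 0, 0],
    [0.05, 0, 0, 0, 0],
    [0.05, 0, 0, 0, 0]
  ]
}}

```text
time: 35.5
position: [609.1, -278.5, -2.8]
orientation: [2.114, 2.321, 0.0]
contact_force: [-0.0, 0.6, 5.5]
opening: 52.4
```

Emit:
{"api": "apply_moves", "payload": {
  "moves": [
    [0.05, 0, 0, -0.005, 0],
    [0.05, 0, 0, -0.015, 0],
    [0.05, 0, 0, -0.03, 0],
    [0.05, 0, 0, -0.035, 0],
    [0.05, 0, 0, -0.035, 0],
    [0.05, 0, 0, -0.035, 0],
    [0.05, 0, 0, 0, 0],
    [0.05, 0, 0, 0, 0]
  ]
}}

```text
time: 36.17
position: [610.0, -278.9, 155.3]
orientation: [2.111, 2.317, 0.001]
contact_force: [0.6, 0.1, -2.2]
opening: 52.0
```

```bash
python3 held.py 4; python3 - <<'E'
from h import *
t=dk(128.2,-0.5,5);print(t)
plan([(t[0],t[1],150,-6.8)],.05)
E
```

```text
[ 608.6 -278.   152.4] 52.186592572129676
n 26337 tool x range [-59.   70.2] top z -12.5
strip centre offset along tool x (from + end): 0.2
target [560.93608763  18.79606371  98.2701469 ]
[560.15119061  18.38552973  97.94549553]
[[0.05,0.0375,-0.0026,0.0003,1.52],[0.05,0.0374,-0.0036,0.0003,1.52],[0.05,0.0373,-0.0046,0.0003,1.52],[0.05,0.0371,-0.0055,0.0003,1.51],[0.05,0.037,-0.0065,0.0003,1.52],[0.05,0.0368,-0.0075,0.0003,1.51],[0.05,0.0365,-0.0085,0.0003,1.52],[0.05,0.0363,-0.0094,0.0003,1.51]]
```

Emit:
{"api": "apply_moves", "payload": {
  "moves": [
    [0.05, 0.037, -0.003, -0.005, 1.5],
    [0.05, 0.037, -0.004, -0.005, 1.5],
    [0.05, 0.037, -0.005, 0, 1.5],
    [0.05, 0.037, -0.006, 0, 1.5],
    [0.05, 0.037, -0.006, 0, 1.5],
    [0.05, 0.037, -0.007, 0, 1.5],
    [0.05, 0.037, -0.008, 0, 1.55],
    [0.05, 0.037, -0.009, 0.02, 1.55],
    [0.05, 0, 0, 0.015, 0],
    [0.05, 0, 0, 0, 0]
  ]
}}

```text
time: 37.05
position: [555.8, 20.1, 121.5]
orientation: [-2.339, -2.086, 0.009]
contact_force: [0.3, -0.3, -2.3]
opening: 52.2
```

Emit:
{"api": "apply_moves", "payload": {
  "moves": [
    [0.05, 0, 0, 0, 0],
    [0.05, 0, 0, 0, 0],
    [0.05, 0, 0, 0, 0]
  ]
}}

```text
time: 37.3
position: [560.8, 16.0, 127.0]
orientation: [2.35, 2.084, 0.001]
contact_force: [0.3, 0.5, -0.4]
opening: 52.3
```

```bash
python3 - <<'E'
from h import *
s=bot.sense();print(s['position'],s['contact_force'],s['opening'])
t=dk(128.2,0,5);print(t)
plan([(t[0],t[1],103,-6.8)],.05)
E
```

```text
[560.83259656  15.9921761  127.01786755] [ 0.31467963  0.51406347 -0.40404265] 52.311546026561174
[560.2102291   18.88203167  97.94497171]
[[0.05,0.0028,-0.001,0.024,-0.06]]
```

Emit:
{"api": "apply_moves", "payload": {
  "moves": [
    [0.05, 0.003, -0.001, 0.012, -0.1],
    [0.05, 0, 0, 0.006, 0],
    [0.05, 0, 0, 0.002, 0],
    [0.05, 0, 0, 0.001, 0],
    [0.05, 0, 0, 0, 0],
    [0.05, 0, 0, 0, 0],
    [0.05, 0, 0, 0, 0]
  ]
}}

```text
time: 37.88
position: [559.8, 20.3, 105.7]
orientation: [2.347, 2.088, 0.001]
contact_force: [-0.4, 0.7, -1.0]
opening: 52.3
```

Emit:
{"api": "apply_moves", "payload": {
  "moves": [
    [0.05, -0.001, 0.0005, 0.001, 0],
    [0.05, 0, 0, 0.001, 0],
    [0.05, 0, 0, 0.0005, 0],
    [0.05, 0, 0, 0, 0],
    [0.05, 0, 0, 0, 0]
  ]
}}

```text
time: 38.3
position: [560.0, 19.2, 103.0]
orientation: [2.347, 2.088, 0.0]
contact_force: [-1.0, -0.2, 0.4]
opening: 52.1
```

Emit:
{"api": "apply_moves", "payload": {
  "moves": [
    [0.052, 0, 0, 0, 0],
    [0.054, 0, 0, 0, 0],
    [0.056, 0, 0, 0, 0],
    [0.058, 0, 0, 0, 0],
    [0.06, 0, 0, 0, 0],
    [0.06, 0, 0, 0, 0],
    [0.062, 0, 0, -0.004, 0],
    [0.066, 0, 0, -0.008, 0],
    [0.07, 0, 0, -0.02, 0],
    [0.07, 0, 0, -0.035, 0]
  ]
}}

```text
time: 39.13
position: [557.3, 19.7, 167.6]
orientation: [-2.343, -2.085, 0.007]
contact_force: [0.1, -0.1, 0.1]
opening: 70.1
```

Emit:
{"api": "apply_moves", "payload": {
  "moves": [
    [0.07, 0, 0, -0.04, 0],
    [0.07, -0.01, 0, -0.04, 0],
    [0.07, -0.02, 0, -0.02, 0],
    [0.07, -0.02, 0, 0, 0],
    [0.07, 0, 0, 0, 0],
    [0.07, 0, 0, 0, 0]
  ]
}}

```text
time: 39.63
position: [554.1, -31.0, 270.8]
orientation: [2.348, 2.086, 0.001]
contact_force: [-0.3, -0.7, 0.3]
opening: 69.9
```

```bash
python3 chk.py 3 w13; python3 chk.py 4 w13
python3 - <<'E'
from h import *
plan([(459,-256.5,80,-0.2)],.07)
E
```

```text
strip 3 n 6237 centre err x,y [-10.5  -0.2] size [ 31.8 139.8] ang 0.0 z0 5.7 pitch err -0.2 roll -0.0
lower edge x -26.0 upper 4.9 tcp [553.8 -30.2 270. ]
strip 4 n 12480 centre err x,y [0.4 1.4] size [140.4  54.6] ang 89.9 z0 5.8 pitch err 0.0 roll 0.0
lower edge x -26.1 upper 27.3 tcp [553.7 -29.8 269.5]
[[0.07,-0.0262,-0.0075,0.0211,-0.72],[0.07,-0.0262,-0.0078,0.0211,-0.72],[0.07,-0.026,-0.0082,0.021,-0.72],[0.07,-0.0259,-0.0085,0.0211,-0.72],[0.07,-0.0258,-0.0088,0.021,-0.72],[0.07,-0.0257,-0.0092,0.0211,-0.72],[0.07,-0.0256,-0.0095,0.021,-0.72],[0.07,-0.0255,-0.0098,0.0211,-0.72],[0.07,-0.0254,-0.0101,0.021,-0.72]]
```

Emit:
{"api": "apply_moves", "payload": {
  "moves": [
    [0.07, -0.026, -0.008, 0.015, -0.72],
    [0.07, -0.026, -0.008, 0.015, -0.72],
    [0.07, -0.026, -0.008, 0.015, -0.72],
    [0.07, -0.026, -0.009, 0.018, -0.72],
    [0.07, -0.026, -0.009, 0.023, -0.72],
    [0.07, -0.026, -0.009, 0.025, -0.72],
    [0.07, -0.026, -0.009, 0.025, -0.72],
    [0.07, -0.025, -0.01, 0.026, -0.72],
    [0.07, -0.025, -0.01, 0.026, -0.72],
    [0.07, 0, 0, 0.02, 0]
  ]
}}

```text
time: 40.57
position: [457.0, -258.9, 59.5]
orientation: [-2.226, -2.215, 0.002]
contact_force: [-0.1, 0.3, -1.3]
opening: 70.4
```

Emit:
{"api": "apply_moves", "payload": {
  "moves": [
    [0.07, 0, 0, 0.005, 0],
    [0.07, 0, 0, 0, 0],
    [0.07, 0, 0, 0, 0],
    [0.07, 0, 0, 0, 0]
  ]
}}

```text
time: 40.9
position: [460.2, -256.3, 58.2]
orientation: [2.222, 2.218, 0.0]
contact_force: [-0.1, 0.3, -0.1]
opening: 69.8
```

```bash
python3 pre.py
```

```text
[ 459.3 -256.5] [ 54.2 140.3] -0.4 7.2 [316. 256.]
[ 460.23399934 -256.48815613   58.43154587] 70.08661550543513
[[0.07,-0.0,-0.0005,0.0308,0.15],[0.07,-0.0,-0.0004,0.0308,0.15]]
```

Emit:
{"api": "apply_moves", "payload": {
  "moves": [
    [0.07, 0, -0.001, 0.035, 0.3],
    [0.07, 0, 0, 0.018, 0],
    [0.07, 0, 0, 0.006, 0],
    [0.07, 0, 0, 0.002, 0],
    [0.07, 0, 0, 0, 0],
    [0.07, 0, 0, 0, 0],
    [0.07, 0, 0, 0, 0]
  ]
}}

```text
time: 41.53
position: [458.9, -257.4, -2.6]
orientation: [2.229, 2.21, 0.0]
contact_force: [-0.7, -0.5, 0.5]
opening: 69.9
```

Emit:
{"api": "apply_moves", "payload": {
  "moves": [
    [0.06, 0, 0, 0.0005, 0],
    [0.05, 0, 0, 0, 0],
    [0.05, 0, 0, 0, 0],
    [0.05, 0, 0, 0, 0],
    [0.05, 0, 0, 0, 0],
    [0.05, 0, 0, 0, 0]
  ]
}}

```text
time: 42.03
position: [458.6, -257.3, -3.2]
orientation: [2.23, 2.211, 0.0]
contact_force: [-1.6, 0.6, 7.4]
opening: 51.9
```

Emit:
{"api": "apply_moves", "payload": {
  "moves": [
    [0.05, 0, 0, -0.005, 0],
    [0.05, 0, 0, -0.015, 0],
    [0.05, 0, 0, -0.03, 0],
    [0.05, 0, 0, -0.035, 0],
    [0.05, 0, 0, -0.035, 0],
    [0.05, 0, 0, -0.035, 0],
    [0.05, 0, 0, -0.01, 0],
    [0.05, 0, 0, 0, 0],
    [0.05, 0, 0, 0, 0],
    [0.05, 0, 0, 0, 0]
  ]
}}

```text
time: 42.87
position: [456.7, -255.6, 158.4]
orientation: [-2.229, -2.209, 0.0]
contact_force: [0.1, -0.2, -1.9]
opening: 52.3
```

```bash
python3 held.py 5; python3 - <<'E'
from h import *
t=dk(162.4,-1,5);print(t)
plan([(t[0],t[1],165,-6.8)],.05)
E
```

```text
[ 456.6 -255.6  158. ] 52.251709644672445
n 38412 tool x range [-57.4  70.8] top z -10.8
strip centre offset along tool x (from + end): 0.8
target [591.78507515  15.14242541 112.09009249]
[591.12260428  14.21389749 111.84725872]
[[0.05,0.0339,0.0165,-0.0009,0.79],[0.05,0.0341,0.0161,-0.0009,0.79],[0.05,0.0343,0.0156,-0.0009,0.79],[0.05,0.0345,0.0151,-0.0009,0.79],[0.05,0.0347,0.0146,-0.0009,0.79],[0.05,0.0349,0.0142,-0.0008,0.78],[0.05,0.0351,0.0137,-0.0009,0.79],[0.05,0.0354,0.0131,-0.0008,0.78]]
```

Emit:
{"api": "apply_moves", "payload": {
  "moves": [
    [0.05, 0.034, 0.016, -0.003, 0.8],
    [0.05, 0.034, 0.016, -0.003, 0.8],
    [0.05, 0.034, 0.016, -0.002, 0.8],
    [0.05, 0.035, 0.015, 0, 0.8],
    [0.05, 0.035, 0.014, 0, 0.8],
    [0.05, 0.035, 0.014, 0, 0.8],
    [0.05, 0.035, 0.014, 0, 0.75],
    [0.05, 0.035, 0.013, 0.01, 0.75],
    [0.05, 0, 0, 0.01, 0],
    [0.05, 0, 0, 0.005, 0]
  ]
}}

```text
time: 43.75
position: [590.0, 15.6, 139.6]
orientation: [-2.342, -2.087, 0.006]
contact_force: [-0.8, -0.4, -1.4]
opening: 52.2
```

Emit:
{"api": "apply_moves", "payload": {
  "moves": [
    [0.05, 0, 0, 0, 0],
    [0.05, 0, 0, 0, 0],
    [0.05, 0, 0, 0, 0]
  ]
}}

```text
time: 44.0
position: [591.2, 12.0, 143.2]
orientation: [-2.351, -2.084, 0.001]
contact_force: [-0.1, -0.4, -1.8]
opening: 52.2
```

```bash
python3 - <<'E'
from h import *
s=bot.sense();print(s['position'],s['contact_force'],s['opening'])
t=dk(162.4,-1,5);print(t)
plan([(t[0],t[1],117,-6.8)],.05)
E
```

```text
[591.21370654  11.96557084 143.16948225] [-0.06763481 -0.3885236  -1.80403042] 52.20192666064155
[591.12260428  14.21389749 111.84725872]
[[0.05,0.0022,-0.0004,0.0262,-0.09]]
```

Emit:
{"api": "apply_moves", "payload": {
  "moves": [
    [0.05, 0.002, 0, 0.013, -0.1],
    [0.05, 0, 0, 0.007, 0],
    [0.05, 0, 0, 0.002, 0],
    [0.05, 0, 0, 0.001, 0],
    [0.05, 0, 0, 0, 0],
    [0.05, 0, 0, 0, 0],
    [0.05, 0, 0, 0, 0]
  ]
}}

```text
time: 44.58
position: [592.1, 15.2, 120.8]
orientation: [2.347, 2.088, 0.001]
contact_force: [-0.1, 0.6, -0.5]
opening: 52.4
```

Emit:
{"api": "apply_moves", "payload": {
  "moves": [
    [0.05, -0.001, -0.001, 0.001, 0],
    [0.05, 0, 0, 0.001, 0],
    [0.05, 0, 0, 0.001, 0],
    [0.05, 0, 0, 0.0005, 0],
    [0.05, 0, 0, 0, 0],
    [0.05, 0, 0, 0, 0]
  ]
}}

```text
time: 45.08
position: [590.7, 14.4, 116.9]
orientation: [-2.347, -2.088, 0.0]
contact_force: [-0.5, 0.9, -0.3]
opening: 51.8
```

Emit:
{"api": "apply_moves", "payload": {
  "moves": [
    [0.052, 0, 0, 0, 0],
    [0.054, 0, 0, 0, 0],
    [0.056, 0, 0, 0, 0],
    [0.058, 0, 0, 0, 0],
    [0.06, 0, 0, 0, 0],
    [0.06, 0, 0, 0, 0],
    [0.062, 0, 0, -0.004, 0],
    [0.066, 0, 0, -0.008, 0],
    [0.07, 0, 0, -0.02, 0],
    [0.07, 0, 0, -0.035, 0]
  ]
}}

```text
time: 45.92
position: [588.2, 14.8, 181.4]
orientation: [-2.343, -2.084, 0.007]
contact_force: [0.8, 0.1, -0.3]
opening: 69.8
```

Emit:
{"api": "apply_moves", "payload": {
  "moves": [
    [0.07, 0, 0, -0.04, 0],
    [0.07, -0.01, 0, -0.04, 0],
    [0.07, -0.02, -0.01, -0.02, 0],
    [0.07, -0.02, -0.01, 0, 0],
    [0.07, 0, 0, 0, 0],
    [0.07, 0, 0, 0, 0]
  ]
}}

```text
time: 46.42
position: [564.9, -33.6, 285.0]
orientation: [2.348, 2.085, 0.002]
contact_force: [-0.7, 0.4, -0.3]
opening: 70.2
```

```bash
python3 chk.py 4 w14; python3 chk.py 5 w14
python3 - <<'E'
from h import *
plan([(487,-345,200,-6.8)],.05)
E
```

```text
strip 4 n 6551 centre err x,y [-10.5   1.5] size [ 32.7 140.1] ang 0.1 z0 5.7 pitch err -0.2 roll 0.0
lower edge x -26.3 upper 5.4 tcp [564.9 -32.9 284.2]
strip 5 n 12613 centre err x,y [ 0.5 -0.2] size [140.1  54.3] ang 89.9 z0 5.8 pitch err 0.1 roll -0.0
lower edge x -26.1 upper 27.4 tcp [564.9 -32.5 283.7]
[[0.05,-0.0355,-0.0045,0.0093,0.01],[0.05,-0.0355,-0.0045,0.0093,0.01],[0.05,-0.0355,-0.0046,0.0093,0.01],[0.05,-0.0355,-0.0045,0.0093,0.01],[0.05,-0.0355,-0.0045,0.0093,0.01],[0.05,-0.0355,-0.0045,0.0093,0.01],[0.05,-0.0355,-0.0045,0.0093,0.01],[0.05,-0.0355,-0.0046,0.0093,0.01],[0.05,-0.0355,-0.0045,0.0093,0.02]]
```

View pics/w14.png

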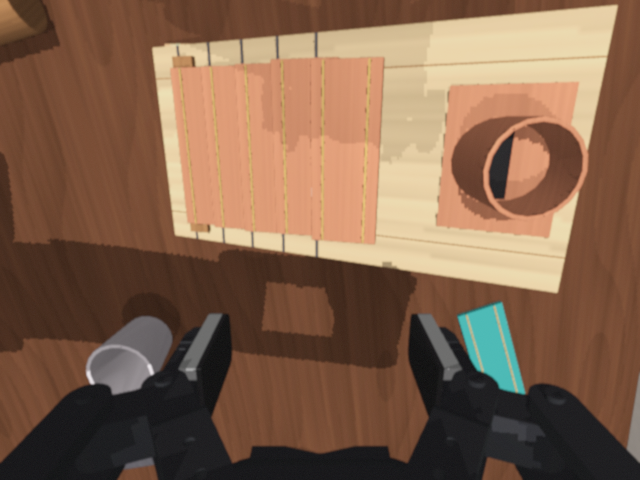

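Emit:
{"api": "apply_moves", "payload": {
  "moves": [
    [0.05, -0.036, -0.005, 0.009, 0],
    [0.05, -0.036, -0.005, 0.009, 0],
    [0.05, -0.036, -0.005, 0.009, 0],
    [0.05, -0.036, -0.005, 0.009, 0],
    [0.05, -0.036, -0.005, 0.009, 0],
    [0.05, -0.036, -0.004, 0.009, 0],
    [0.05, -0.036, -0.004, 0.009, 0],
    [0.05, -0.036, -0.004, 0.009, 0],
    [0.05, -0.036, -0.004, 0.009, 0],
    [0.05, 0, 0, 0, 0]
  ]
}}

```text
time: 47.35
position: [484.3, -354.3, 199.8]
orientation: [-2.349, -2.081, 0.003]
contact_force: [-0.2, 1.0, -0.6]
opening: 50.0
```

Emit:
{"api": "apply_moves", "payload": {
  "moves": [
    [0.05, 0, 0, 0, 0],
    [0.05, 0, 0, 0, 0]
  ]
}}

```text
time: 47.52
position: [486.8, -348.9, 202.1]
orientation: [-2.346, -2.087, -0.001]
contact_force: [0.1, 0.2, -0.6]
opening: 50.3
```

```bash
cat > cp.py <<'E'
from h import *
import sys
c=cap('wrist');save(c,sys.argv[1]);W=cloud(c);z=W[...,2];hs=cv2.cvtColor(c['pixels'],cv2.COLOR_RGB2HSV)
cu=(hs[...,0]<18)&(hs[...,1]>85)&(hs[...,2]>70)
q=((z>16)&(z<26)&cu).astype(np.uint8);q=cv2.morphologyEx(q,cv2.MORPH_OPEN,np.ones((3,3),np.uint8));n,l,st,ce=cv2.connectedComponentsWithStats(q)
for i in range(1,n):
    if st[i,4]>600:
        P=W[l==i];print('disc',cv2.minEnclosingCircle(P[:,:2].astype(np.float32)),P[:,:2].mean(0),np.median(P[:,2]),ce[i])
q=((z>44)&(z<53)).astype(np.uint8);n,l,st,ce=cv2.connectedComponentsWithStats(q)
for i in range(1,n):
    if 60<st[i,4]<9000:
        P=W[l==i];print('knob',cv2.minEnclosingCircle(P[:,:2].astype(np.float32)),np.median(P[:,2]),hs[int(ce[i][1]),int(ce[i][0])],ce[i])
print(bot.sense()['position'])
E
python3 cp.py w15
```

```text
disc ((484.8681945800781, -430.5468444824219), 44.25044631958008) [ 491.14551948 -423.16736331] 20.10047169292801 [332.50542005 292.96138211]
knob ((314.2210998535156, -192.56358337402344), 21.663066864013672) 48.672219694837224 [165   8 188] [27.5762987  29.34577922]
knob ((351.0948181152344, -199.75845336914062), 25.205150604248047) 48.66972475747286 [168   7 184] [107.1125  38.6425]
knob ((285.6219482421875, -308.529541015625), 48.15422439575195) 51.06917380930406 [135  11 134] [ 54.94860267 201.19684083]
knob ((484.2515869140625, -430.007568359375), 11.020612716674805) 49.06121253608006 [ 11 101 254] [326.59753593 314.83162218]
knob ((310.1940002441406, -459.6451110839844), 11.570054054260254) 49.01825099426139 [103 126 255] [137.66899767 363.12820513]
[ 487.15563008 -348.58842613  202.5257502 ]
```

View pics/w15.png

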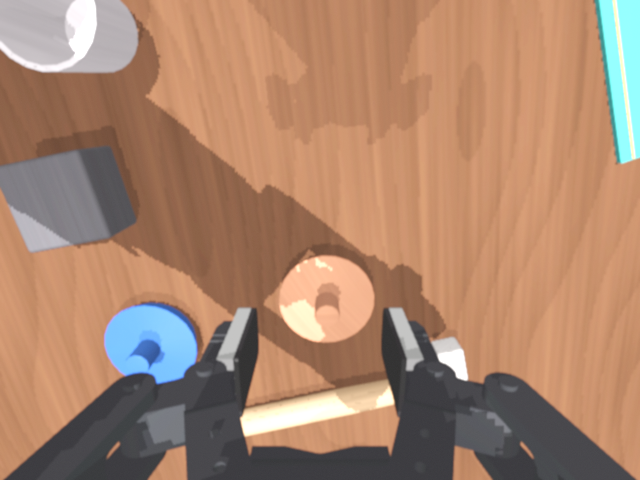

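Emit:
{"api": "apply_moves", "payload": {
  "moves": [
    [0.05, -0.03, 0.003, 0.01, 0],
    [0.05, -0.03, 0.003, 0.015, 0],
    [0.05, -0.021, 0.002, 0.025, 0],
    [0.05, 0, 0, 0.03, 0],
    [0.05, 0, 0, 0.03, 0],
    [0.05, 0, 0, 0.02, 0],
    [0.05, 0, 0, 0.005, 0],
    [0.05, 0, 0, 0, 0],
    [0.05, 0, 0, 0, 0],
    [0.05, 0, 0, 0, 0]
  ]
}}

```text
time: 48.4
position: [486.6, -432.0, 70.4]
orientation: [2.343, 2.087, -0.0]
contact_force: [0.3, 1.1, 0.8]
opening: 50.4
```

```bash
python3 cp.py w16; python3 - <<'E'
from h import *
plan([(484.5,-430.2,26,-6.8)],.05)
E
```

```text
disc ((484.0969543457031, -430.8688659667969), 44.2154426574707) [ 477.75847003 -432.20392837] 20.141755758702175 [300.335767   275.07967622]
knob ((484.6166687011719, -430.1014099121094), 11.135244369506836) 48.95130248511174 [ 11 102 252] [312.06501548 292.25634675]
knob ((318.79852294921875, -461.9870910644531), 6.552638530731201) 45.507828421673594 [110 166 155] [  2.04 380.98]
[ 486.51110461 -432.17468298   70.47962737]
[[0.05,0.0009,-0.0011,0.0222,0.08],[0.05,0.0008,-0.0011,0.0223,0.08]]
```

Emit:
{"api": "apply_moves", "payload": {
  "moves": [
    [0.05, 0.002, -0.002, 0.02, 0],
    [0.05, 0, 0, 0.015, 0],
    [0.05, 0, 0, 0.007, 0],
    [0.05, 0, 0, 0.001, 0],
    [0.05, 0, 0, 0, 0],
    [0.05, 0, 0, 0, 0]
  ]
}}

```text
time: 48.95
position: [483.6, -429.6, 25.5]
orientation: [2.347, 2.087, -0.0]
contact_force: [0.7, -0.1, -0.5]
opening: 50.2
```

Emit:
{"api": "apply_moves", "payload": {
  "moves": [
    [0.03, 0, 0, 0, 0],
    [0.015, 0, 0, 0, 0],
    [0.015, 0, 0, 0, 0],
    [0.015, 0, 0, 0, 0],
    [0.015, 0, 0, 0, 0],
    [0.015, 0, 0, 0, 0],
    [0.015, 0, 0, -0.01, 0],
    [0.015, 0, 0, -0.02, 0],
    [0.015, 0, 0, -0.03, 0],
    [0.015, 0, 0, -0.04, 0]
  ],
  "force": 70
}}

```text
time: 49.78
position: [481.4, -426.7, 122.4]
orientation: [-2.342, -2.083, -0.001]
contact_force: [0.6, -0.7, -2.5]
opening: 19.6
```

Emit:
{"api": "apply_moves", "payload": {
  "moves": [
    [0.015, 0, 0, -0.04, 0],
    [0.015, 0, 0, -0.04, 0],
    [0.015, 0, 0, -0.04, 0],
    [0.015, 0, 0, -0.04, 0],
    [0.015, 0, 0, -0.03, 0],
    [0.015, 0, 0, 0, 0],
    [0.015, 0, 0, 0, 0]
  ]
}}

```text
time: 50.37
position: [483.8, -429.7, 317.8]
orientation: [2.344, 2.085, -0.0]
contact_force: [-0.3, -0.4, -2.7]
opening: 19.6
```

```bash
python3 - <<'E'
from h import *
s=bot.sense();print(s['position'],s['contact_force'],s['opening'])
plan([(695.1,2.8,305,-6.8)],.015)
E
```

```text
[ 483.81262389 -429.66684539  317.76135601] [-0.28983509 -0.38188758 -2.74950565] 19.567948601586334
[[0.015,0.0349,0.0123,0.001,0.01],[0.015,0.0349,0.0123,0.001,0.01],[0.015,0.0349,0.0123,0.001,0.01],[0.015,0.0349,0.0122,0.001,0.01],[0.015,0.035,0.0122,0.001,0.01],[0.015,0.035,0.0122,0.001,0.01],[0.015,0.0349,0.0122,0.001,0.01],[0.015,0.035,0.0122,0.001,0.01],[0.015,0.035,0.0122,0.001,0.01],[0.015,0.0349,0.0122,0.0009,0.01]]
[[0.015,0.035,0.0122,0.001,0.0],[0.015,0.0349,0.0123,0.0009,0.01],[0.015,0.035,0.0122,0.001,0.0]]
```

Emit:
{"api": "apply_moves", "payload": {
  "moves": [
    [0.015, 0.035, 0.012, 0, 0],
    [0.015, 0.035, 0.012, 0, 0],
    [0.015, 0.035, 0.012, 0, 0],
    [0.015, 0.035, 0.012, 0, 0],
    [0.015, 0.035, 0.012, 0, 0],
    [0.015, 0.035, 0.012, 0, 0],
    [0.015, 0.035, 0.012, 0, 0],
    [0.015, 0.035, 0.012, 0, 0],
    [0.015, 0.035, 0.012, 0, 0],
    [0.015, 0.035, 0.012, 0, 0]
  ]
}}

```text
time: 51.2
position: [642.5, -93.3, 311.9]
orientation: [-2.344, -2.085, 0.004]
contact_force: [0.9, 0.3, -2.3]
opening: 19.7
```

Emit:
{"api": "apply_moves", "payload": {
  "moves": [
    [0.015, 0.035, 0.013, 0.01, 0],
    [0.015, 0.035, 0.013, 0.01, 0],
    [0.015, 0.034, 0.013, 0.01, 0],
    [0.015, 0, 0, 0.01, 0],
    [0.015, 0, 0, 0, 0],
    [0.015, 0, 0, 0, 0],
    [0.015, 0, 0, 0, 0]
  ]
}}

```text
time: 51.78
position: [693.5, 2.2, 274.1]
orientation: [-2.348, -2.086, 0.002]
contact_force: [0.3, -1.1, -2.0]
opening: 19.7
```

```bash
python3 - <<'E'
from h import *
c=cap('wrist');save(c,'w17')
s=bot.sense();print(s['position'],s['contact_force'],s['opening'])
plan([(695.1,3.2,232,-6.8)],.015)
E
```

```text
[693.80460023   1.85053488 275.01737991] [ 0.21857485 -1.23450292 -2.15801032] 19.83023152593909
[[0.015,0.0007,0.0006,0.0215,0.01],[0.015,0.0008,0.0005,0.0215,0.0]]
```

View pics/w17.png

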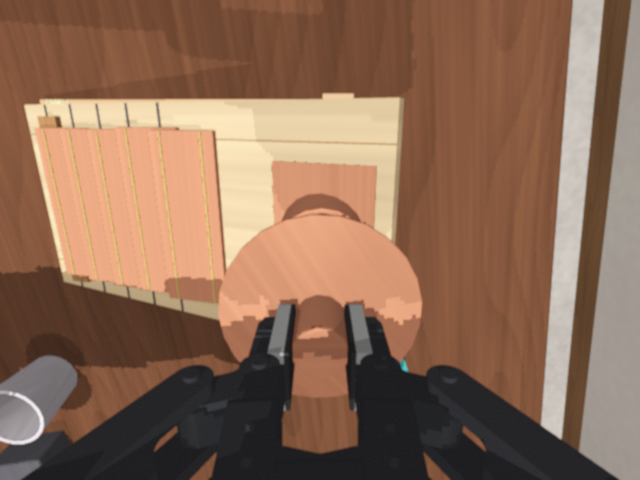

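Emit:
{"api": "apply_moves", "payload": {
  "moves": [
    [0.015, 0.001, 0.001, 0.015, 0],
    [0.015, 0, 0, 0.015, 0],
    [0.015, 0, 0, 0.01, 0],
    [0.015, 0, 0, 0.003, 0],
    [0.015, 0, 0, 0, 0],
    [0.015, 0, 0, 0, 0],
    [0.015, 0, 0, 0, 0],
    [0.015, 0, 0, 0, 0]
  ]
}}

```text
time: 52.5
position: [695.8, 4.0, 233.2]
orientation: [2.346, 2.087, 0.002]
contact_force: [-1.0, 0.9, -2.4]
opening: 19.5
```

Emit:
{"api": "apply_moves", "payload": {
  "moves": [
    [0.015, -0.001, -0.001, 0.004, 0],
    [0.015, 0, 0, 0.004, 0],
    [0.015, 0, 0, 0.003, 0],
    [0.015, 0, 0, 0.002, 0],
    [0.015, 0, 0, 0, 0],
    [0.015, 0, 0, 0, 0]
  ]
}}

```text
time: 53.0
position: [694.0, 3.3, 218.5]
orientation: [-2.347, -2.088, 0.001]
contact_force: [-0.2, -0.4, -1.9]
opening: 19.5
```

The skirt has passed the rim (z 226.5) with no contact. Lower to seat.

Emit:
{"api": "apply_moves", "payload": {
  "moves": [
    [0.015, 0, 0.001, 0.002, 0],
    [0.015, 0, 0, 0.001, 0],
    [0.015, 0, 0, 0.001, 0],
    [0.015, 0, 0, 0, 0],
    [0.015, 0, 0, 0, 0],
    [0.015, 0, 0, 0, 0]
  ]
}}

```text
time: 53.5
position: [695.1, 3.1, 214.9]
orientation: [2.347, 2.088, -0.0]
contact_force: [-0.9, 0.4, -1.3]
opening: 19.5
```

Emit:
{"api": "apply_moves", "payload": {
  "moves": [
    [0.015, 0, 0, 0.001, 0],
    [0.015, 0, 0, 0, 0],
    [0.015, 0, 0, 0, 0],
    [0.015, 0, 0, 0, 0]
  ]
}}

```text
time: 53.83
position: [695.1, 3.2, 213.9]
orientation: [2.347, 2.088, 0.0]
contact_force: [0.5, 0.2, -0.9]
opening: 19.9
```

Emit:
{"api": "apply_moves", "payload": {
  "moves": [
    [0.015, 0, 0, 0.001, 0],
    [0.015, 0, 0, 0, 0],
    [0.025, 0, 0, 0, 0],
    [0.03, 0, 0, 0, 0],
    [0.04, 0, 0, 0, 0],
    [0.05, 0, 0, 0, 0],
    [0.05, 0, 0, -0.01, 0],
    [0.05, 0, 0, -0.03, 0],
    [0.05, 0, 0, -0.04, 0],
    [0.05, 0, 0, -0.04, 0]
  ]
}}

```text
time: 54.67
position: [694.4, 3.3, 333.7]
orientation: [-2.346, -2.087, 0.002]
contact_force: [2.3, -0.8, -0.4]
opening: 49.8
```

Emit:
{"api": "apply_moves", "payload": {
  "moves": [
    [0.05, 0, -0.02, -0.03, 0],
    [0.05, -0.02, -0.03, -0.02, 0],
    [0.05, -0.02, -0.03, 0, 0],
    [0.05, 0, -0.03, 0, 0],
    [0.05, 0, 0, 0, 0],
    [0.05, 0, 0, 0, 0],
    [0.05, 0, 0, 0, 0],
    [0.05, 0, 0, 0, 0]
  ]
}}

```text
time: 55.33
position: [582.1, -23.8, 383.3]
orientation: [2.347, 2.088, 0.001]
contact_force: [0.9, -0.1, 1.0]
opening: 50.2
```

```bash
for k in 3 4 5; do python3 chk.py $k w18; done
python3 - <<'E'
from h import *
W=cloud(cap('wrist'));z=W[...,2]
q=(z>206)&(z<214)&(abs(W[...,0]-695)<60)&(abs(W[...,1])<60);P=W[q]
k=np.linalg.lstsq(np.c_[P[:,:2]-[695,3],np.ones(len(P))],P[:,2],rcond=None)[0]
print('cap disc',cv2.minEnclosingCircle(P[:,:2].astype(np.float32)),'z',k[2],'tilt deg',np.degrees(k[:2]))
q=(z>230)&(z<245)&(abs(W[...,0]-695)<30)&(abs(W[...,1])<30);print('knob',cv2.minEnclosingCircle(W[q][:,:2].astype(np.float32)),np.median(W[q][:,2]))
c=cap('scene');save(c,'s2');W=cloud(c);z=W[...,2]
q=(z>14)&(z<24)&(W[...,1]>380)&(W[...,1]<476)&(W[...,0]>368)&(W[...,0]<596);n,l,st,ce=cv2.connectedComponentsWithStats(q.astype(np.uint8));i=1+np.argmax(st[1:,4]);print('se',cv2.minAreaRect(W[l==i][:,:2].astype(np.float32)),np.median(W[l==i][:,2]))
E
```

```text
strip 3 n 3367 centre err x,y [-10.6  -0.3] size [139.7  31.7] ang 90.0 z0 5.8 pitch err -0.1 roll 0.0
lower edge x -25.9 upper 4.7 tcp [582.1 -23.8 382.9]
strip 4 n 3772 centre err x,y [-10.6   1.3] size [ 32.4 139.9] ang 0.1 z0 5.8 pitch err -0.3 roll -0.0
lower edge x -26.4 upper 5.2 tcp [582.  -23.7 382.7]
strip 5 n 7128 centre err x,y [ 0.4 -0.4] size [140.1  54.5] ang 89.8 z0 5.8 pitch err 0.2 roll 0.0
lower edge x -26.0 upper 27.4 tcp [581.9 -23.7 382.5]
cap disc ((696.3173828125, 1.9755924940109253), 44.02529525756836) z 208.016372314725 tilt deg [-0.14004405 -0.05260983]
knob ((695.7744750976562, 2.16430926322937), 10.95047664642334) 236.7762186534032
se ((483.29022216796875, 426.782470703125), (172.26124572753906, 29.192169189453125), 1.1956223249435425) 19.13613294596314
```

View pics/s2.png

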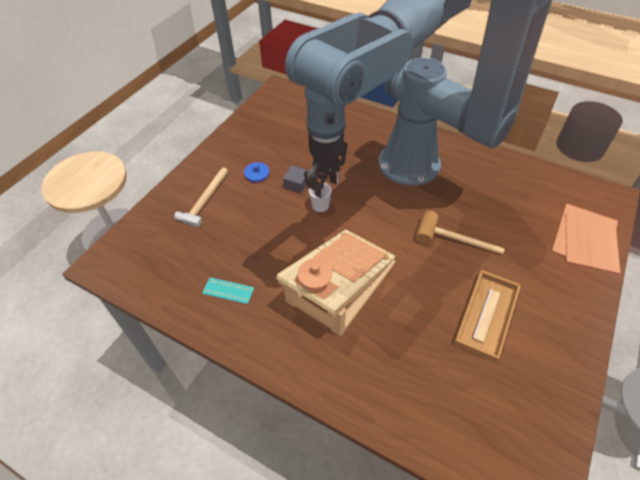

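```bash
python3 -c "
from station import bot
print(bot.finish_job())"
```

```text
the job is handed in; nothing more can be done
None
```

The job is done and was handed in at about 55 s of robot time; no verdict came back.

- **Straightedge:** I pushed it endwise on the deck so that one end overhung and could be gripped, and it turned askew in the push. It now lies flat and lengthwise in the tray, top at about 19 mm (18 expected), by the last scene view.
- **Strips:** All five are laid from the eave up. The lower edges are within about 1.2 mm of their lines, centring is within 0.5 mm except strip 4 at about 1.4 mm, and none is turned more than 0.2° or off the right pitch by more than 0.4°. Strips 1 and 2 were last measured just after laying; afterwards I only looked at them in pictures.
- **Cap:** It sits on the vent pipe, tilted about 0.15° and centred within about 1.5 mm. The knob top is at 236.8 mm, where 237 was expected. The disc read 208 mm against about 209.5, within the cameras' error.
- **Other things:** The mallet, hammer, tin, steel block and both look-alikes were not touched, and look unmoved in the last picture. I compared these by eye only.

Two grasps failed: the fingers closed on top of strips 1 and 3 at the first try. I gripped each again lower down; a check showed that strip 3 had not moved.

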